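# Draw a sleeve out of a deep pocket with sprung tongs

### The arm

A 7-joint arm with a two-finger parallel gripper is mounted at the origin on a cart in front of the work surface, level with it; the furniture and walls round the work are solid. World frame = base frame: x ahead of the robot, y to its left, z up, the work surface at z = 0. Lengths are in m, angles in rad, forces in N, time in s.
With the tool pointing down it reaches from about 0.4 to 0.9 m from the base axis. Payload 5.5 kg.
Tool frame: the origin (TCP) lies at the very end of the fingers, on their centre line; the grasp point (between the pads) lies grip_depth behind it (grip_depth is the distance from the TCP to the grasp point, in m); z points along the fingers, y is the line along which they close (so a half turn about z gives the same grasp; the last joint's range is limited). The gripper opens to 92 mm and grips with 3 to 60 N. Pads are 19 mm wide; open, the fingers measure 130 mm over their backs; the gripper's body (75 mm by 190 mm) begins 47 mm behind the grasp point.
Start: joints at [1.576, 0.501, -0.427, 1.55, 0.221, 1.138, -0.21], TCP at [0.166, -0.629, 0.227] pointing down, gripper open.
Joint ranges: [-2.88, 2.88], [-0.31, 2.03], [-1.54, 1.56], [0.2, 2.42], [-1.41, 4.55], [0.19, 2.02], [-2.57, 2.57]. Speed limits (rad/s): [2.57, 2.57, 3.14, 3.14, 3.14, 3.14, 3.14].

### API

Orientations are given as a unit quaternion [w, x, y, z].
In Python, from plant import * gives the robot as it stands.
- The arm moves only by the tool move_arm, never from a script. Its argument "plan" is a list of rows, each an object with "grip": the finger opening in cm, from 0 to 9.18; "translation": the shift along the world's x, y, z in cm, a list of three; "twist": the turn, a rotation vector about the world's x, y, z in degrees, a list of three. A call has 1 to 20 rows; each row shifts and turns the commanded pose from where the row before left it; what a row does not reach is not made up. A row lasts 1/12 s, in which the tool goes at most 41.7 mm and 7.16 degrees, less where a joint would pass 70% of its speed; a pose out of reach is approached as far as the arm can. A call is refused whole if a number of a shift passes 4.17 or a number of a turn 7.16, either way. A call with a gripper value outside its range is refused whole. The fingers move at their own pace and stop on an object; "squeeze" is the grip in N (left out, the last holds). Time passes only in rows, so rows that do not move let the fingers close. It gives the time, the measured TCP pose, the force, the opening and the grip force at its end, in the units of the state.
- get_state(): the state, without advancing time (a new reading comes with each control period).
- grab_frame(name): name is "scene" or "top" or "wrist"; returns (picture, depth): 420x560x3 uint8, red, green, blue; 420x560 float32, m along the optical axis (not along the pixel's ray), 0 where there is no reading.
- get_calibration(name): a dict with "fov_y" (degrees; the focal length in pixels is half the picture's height over the tangent of half this angle, whatever the lens; pixels are square), "cx", "cy" (the principal point, pixels), "camera_from_world" (4x4, takes a point from world to camera coordinates). Camera axes: x right, y down, z forward; pixel columns grow to the right and rows downward; lengths in m; the calibration is good to about 2 mm. The wrist camera is an equidistant fisheye: a pixel r from the principal point sees the ray r / f radians off the axis. A picture is of the moment at which its call begins: read the wrist's pose just before it. get_calibration takes no time and is no camera call; for the wrist camera it gives the pose at the moment of the call.
- sign_off(): hands the job in; it is judged then, once.
Trained networks look in the newest picture that a camera, given by its name, has taken for a name from the list of things; names that differ only in an ending like _2 or _b are one class to them, and where a whole thing is asked for, a point or a joint stands for the part that bears it (a point fixed in the world has none). Each returns a list of dicts, best first, with "score" (0 to 1); they miss things now and then, are a little off and sometimes report something else, mostly with a low value. They report only what shows in the picture. A call takes as long as a camera call.
- boxes_of(camera, target): "extent" ([centre column, centre row, width, height] in pixels, round what is visible of it).
- place_of(camera, target): "pixel" ([column, row] in pixels: a listed point, or the origin of a listed thing).
The state is a dict: "time": time; "qpos": joint angles; "dq": joint speeds; "joint_torque": joint torques, N m; "tool_pos": TCP position; "orientation": TCP orientation; "wrist_force": force on the tool from outside, world axes, zero at the start; "ft_torque": the same for the moment, N m; "finger_gap": finger opening in m; "grip_force": force on a finger pad.
Only numpy, scipy, OpenCV 4.12 (cv2) and the standard library are available. Lean on these libraries where they do the work, as an engineer would, in place of code of your own. Each camera call takes 0.05 s, during which the arm holds its last target. There are 200 camera calls.

### The job

A thin-walled steel sleeve is held in a spring clip at the bottom of the narrow pocket in the fixture block. Take the sprung tongs from their stand, reach down into the pocket and squeeze the sleeve firmly enough to draw it out of the clip but not so hard that it is crushed (no more than 25 N at the tips), and set it over the upright pin, fully down on the sprung seat at the foot of the pin, whose height is set differently each time and has to be felt. Press it home there with about 7 N for half a second so that it beds firmly, never with more than 10 N, and do not press hard on the block either. Then put the tongs back upright in their stand; do not touch the sleeve with the gripper, and leave the timer, the canister and the eyepiece where they are.

Things in the scene. Friction and masses are not known exactly. Their poses are not given: they have to be found in the camera images.
- tongs: Sprung parallel tongs, 130 mm tall, 110 g, standing on their tips in the tongs stand. Origin midway between the two tips at tip height, z up along the legs, y the line along which they close. Two straight steel legs (7 mm wide in x, 4 mm thick in y; open: 22 mm clear between them, 30 mm over their outsides) run up from z=0 to black handle pads.
- tongs_grip (a point): Point of the tongs midway between the handle pads, 112 mm above the tips. The pads reach from 94 to 130 mm above the tips, are 22 mm wide in x and 44 mm over their outer faces when open. Squeezing them moves each leg straight inward, at most 6 mm a side.
- tongs_left: The tongs' leg on the +y side with its pad (same origin as the tongs when open; moves along -y as it is squeezed). A spring pushes each leg out with 6 N when open, rising 1 N per mm of travel: 8 N on the pads carries the tongs with the tips still 18 mm apart, room for the 14 mm sleeve.
- tongs_right: The tongs' leg on the -y side with its pad (same origin as the tongs when open; moves along +y as it is squeezed). With the sleeve between the tips the springs take 10 N a side and the rest presses on the sleeve: 22 to 28 N on the pads is right for drawing it out.
- tongs_stand: Fixed grey plastic stand, 46 x 66 mm foot, 56 mm high, with a slot 11 mm (x) by 34 mm (y) that is 50 mm deep, its floor 6 mm above the worktop. Origin under its centre on the worktop; the tongs stand in the slot with their y along its y.
- block: Fixed aluminium fixture block, 46 x 70 mm and 70 mm high, on a dark flange 66 x 90 mm, 8 mm high. Origin under its centre on the worktop. In its top is a pocket, 18 mm (x) by 44 mm (y), centred.
- pocket_mouth (a point): Centre of the pocket's mouth, at the top face of the block (70 mm above the worktop).
- packing: Dark packing piece, 10 mm thick: the pocket's floor, 50 to 60 mm below the mouth. Origin under its centre. On it a spring clip of two upright leaves, 26 mm long (y), reaching 13.5 mm above the floor, along the pocket's long walls, holds the sleeve across x with about 4 N a side; 14 mm between the leaves with the sleeve in, 12 mm without. Drawing the sleeve up takes roughly 4 to 10 N.
- sleeve: Steel sleeve (short upright tube), 14 mm outside, 9 mm bore, 12 mm tall, 15 g, standing on the pocket's floor in the clip, up to 3 mm off the pocket's middle along y. Gripped with the tips 1 to 2 mm above its underside, it is what touches the seat when pressed home, not the tips. Origin at the centre of its underside, z along its bore. Thin-walled: each tip may press on it with 25 N at most.
- pin_stand: Fixed dark steel round foot, 60 mm across and 12 mm high, with an upright steel pin, 6 mm thick, in its middle; the pin's blunt-coned top is 50 mm above the worktop. Origin under its centre on the worktop. The sleeve goes over the pin with 1.5 mm play all round. Round the pin's foot a ribbed collar, 20 mm across, bears a sprung seat, 17 mm across. Bed the sleeve with the tongs still gripping it: 4 N down at least, 10 N at most, held 0.4 s.
- pin_foot (a point): Point where the pin leaves its foot (12 mm above the worktop), on the pin's axis, z up. A sprung seat surrounds it: on it the sleeve's underside rests when fully down. The collar (which stays put) is set differently each time, so the seat's flat top, unpressed, stands 5 to 17 mm above this point; its height is not reported. The seat gives 1 mm per 4 N after the first 2 N, 4.5 mm at most.
- timer: Bystander: white square timer, 66 x 66 x 20 mm, origin under its centre.
- objective_can: Bystander: black screw canister, 34 mm across, 50 mm tall, origin under its centre.
- spare_eyepiece: Bystander: black spare eyepiece, 35 mm across, 52 mm tall, standing, origin under its centre.

How it is judged:
On the way, in this order (a step that is already met when the one before it is completed fails the run):
1. the sleeve is drawn up clear of the block, held between the tips of the tongs (z of sleeve in the frame of pocket_mouth above 0.003 m and contact force between each of tongs_left, tongs_right and sleeve above 1 N), for 0.1 s.
2. the sleeve is over the pin, fully down on the seat, and pressed on it with at least 4 N while the tongs still grip it (horizontal distance between sleeve and pin_foot below 0.0035 m and z of sleeve in the frame of pin_foot between 0 and 0.0185 m and angle between sleeve's own z axis and vertical below 0.12 rad and contact force between sleeve and pin_stand above 4 N and contact force between tongs_left and sleeve above 1 N), for 0.4 s.
At the end, for the whole second after the job is handed in: The sleeve stands over the pin, fully down on the seat (its underside 0 to 18.5 mm above the foot), within 3.5 mm of the pin's axis and upright within 0.12 rad; the tongs stand in their stand, tips within 6 mm of its slot floor and 7 mm of its centre, upright within 0.15 rad; both at rest (horizontal distance between sleeve and pin_foot below 0.0035 m and z of sleeve in the frame of pin_foot between 0 and 0.0185 m and angle between sleeve's own z axis and vertical below 0.12 rad and linear speed of each of sleeve, tongs below 0.02 m/s and horizontal distance between tongs and tongs_stand below 0.007 m and z of tongs in the frame of tongs_stand between 0 and 0.012 m and angle between tongs's own z axis and vertical below 0.15 rad); the robot touches nothing.
It fails at once if a tip of the tongs squeezes the sleeve with more than 25 N (contact force between any of tongs_left, tongs_right and sleeve above 25 N).
It fails at once if the tongs or the sleeve press on the block or the pocket's floor with more than 25 N (contact force between any of tongs, sleeve and block above 25 N or contact force between any of tongs, sleeve and packing above 25 N).
It fails at once if the tongs or the sleeve press on the pin stand with more than 10 N (contact force between any of tongs, sleeve and pin_stand above 10 N).
It fails at once if the gripper's fingers touch the sleeve (contact force between the fingers and sleeve above 0.5 N).
It fails at once if a bystander is moved by more than 20 mm (distance of any of timer, objective_can, spare_eyepiece from where it was at the start of the episode above 0.02 m).
It also fails if it takes over 54 s, if anything falls off the work surface, if the arm or the gripper's body presses on something with over 40 N, if the wrist force passes 120 N, or if a joint passes its speed limit or range.

## Working session

There is one attempt and no reset: what is moved stays moved. The work goes in short steps, Python scripts to look and compute and a tool call to move; the robot and the scene stay as the last step left them, time stands still between calls to the robot, and variables do not carry over. Pictures are saved under pics/ and viewed, at most 10 in all, crops included, and the job is handed in when it is done.

Besides the shell and the picture viewer there is one more tool, called after "Request:" by a JSON object that holds its "fn" and its "kwargs", one argument or row to a line. move_arm: Moves the arm, as the interface text tells. Its arguments: {"type":"object","properties":{"plan":{"type":"array","items":{"type":"object","properties":{"grip":{"type":"number"},"translation":{"type":"array","items":{"type":"number"}},"twist":{"type":"array","items":{"type":"number"}}}}},"squeeze":{"type":"number"}},"required":["plan"]}

```bash
ls; mkdir -p pics; cat > h.py <<'E'
from plant import *
import numpy as np, cv2
def ray(cam,px,cal=None):
    c=cal or get_calibration(cam); f=210/np.tan(np.radians(c["fov_y"]/2))
    d=np.array([(px[0]-c["cx"])/f,(px[1]-c["cy"])/f,1.0])
    if cam=="wrist":
        r=np.hypot(d[0],d[1]); d=np.array([d[0]/r*np.sin(r),d[1]/r*np.sin(r),np.cos(r)]) if r>1e-9 else np.array([0,0,1.])
    M=np.array(c["camera_from_world"]); R=M[:3,:3]; o=-R.T@M[:3,3]
    return o,R.T@d
def at_z(cam,px,z,cal=None):
    o,d=ray(cam,px,cal); return o+d*(z-o[2])/d[2]
def proj(cam,p,cal=None):
    c=cal or get_calibration(cam); f=210/np.tan(np.radians(c["fov_y"]/2))
    M=np.array(c["camera_from_world"]); q=M[:3,:3]@p+M[:3,3]
    if cam=="wrist":
        r=np.hypot(q[0],q[1]); t=np.arctan2(r,q[2]); return np.array([c["cx"]+f*t*q[0]/r,c["cy"]+f*t*q[1]/r])
    return np.array([c["cx"]+f*q[0]/q[2],c["cy"]+f*q[1]/q[2]])
E
python3 - <<'E'
from h import *
s=get_state();print({k:np.round(v,3).tolist() for k,v in s.items()})
try: print(grip_depth)
except Exception as e: print(e)
for c in ["scene","top"]:
    im,d=grab_frame(c); cv2.imwrite(f"pics/{c}0.png",im[:,:,::-1]); np.save(f"{c}d.npy",d)
    k=get_calibration(c);M=np.array(k["camera_from_world"]);print(c,k["fov_y"],-M[:3,:3].T@M[:3,3],M[:3,:3].round(2).tolist())
zs=dict(tongs=.006,tongs_grip=.118,tongs_stand=0,block=0,pocket_mouth=.07,pin_stand=0,pin_foot=.012,timer=0,objective_can=0,spare_eyepiece=0,sleeve=.02)
for c in ["scene","top"]:
    for n,z in zs.items():
        for r in place_of(c,n)[:2]: print(c,n,round(r["score"],2),np.round(r["pixel"],1),at_z(c,r["pixel"],z)[:2].round(4))
E
```

```text
pics
{'time': 0.0, 'qpos': [1.576, 0.502, -0.427, 1.551, 0.221, 1.138, -0.21], 'dq': [0.001, 0.0, 0.001, -0.001, 0.001, -0.001, -0.0], 'joint_torque': [0.001, -56.661, -5.816, -27.912, -0.069, 0.031, 0.0], 'tool_pos': [0.165, -0.628, 0.226], 'orientation': [-0.001, 0.992, 0.129, -0.0], 'wrist_force': [0.328, 0.51, -0.33], 'ft_torque': [0.07, 0.003, 0.013], 'grip_force': 0.0, 'finger_gap': 0.092}
0.0188
scene 51.084425192059356 [-0.13768093  0.639964    0.42852891] [[-0.47, -0.88, -0.01], [-0.33, 0.19, -0.93], [0.82, -0.43, -0.38]]
top 43.507290570320734 [0.51538332 0.28158163 0.95999544] [[0.0, -1.0, -0.03], [-1.0, -0.0, -0.05], [0.05, 0.03, -1.0]]
scene tongs_grip 0.85 [251.5 239.4] [0.4412 0.3785]
scene tongs_stand 0.87 [257.4 304.5] [0.4309 0.3766]
scene tongs_stand 0.19 [320.8 237.2] [0.5953 0.1399]
scene block 0.8 [322.7 274.5] [0.4591 0.226 ]
scene block 0.44 [288.8 226.6] [0.6798 0.1735]
scene pocket_mouth 0.76 [322.3 244. ] [0.4508 0.2347]
scene pin_stand 0.8 [281.7 249.1] [0.5878 0.2433]
scene pin_foot 0.79 [283.1 241. ] [0.5987 0.2338]
scene timer 0.59 [334.4 242.1] [0.5605
[... 158 characters left out ...]
4 0.4606]
top tongs 0.53 [236.9 279.9] [0.4267 0.3756]
top tongs_grip 0.83 [232.6 284.3] [0.4301 0.3714]
top tongs_grip 0.7 [235.3 279.2] [0.4382 0.3671]
top tongs_stand 0.62 [234.1 280.7] [0.4246 0.3813]
top block 0.64 [318.6 256.7] [0.4689 0.2279]
top pocket_mouth 0.77 [321.3 263.5] [0.4609 0.2273]
top pocket_mouth 0.17 [198.6 205.4] [0.5583 0.4355]
top pin_stand 0.56 [311.4 192.3] [0.586  0.2409]
top pin_foot 0.65 [309. 192.] [0.5856 0.2457]
top timer 0.55 [374.5 199.8] [0.5724 0.1265]
top objective_can 0.88 [196.5 204.8] [0.5628 0.4515]
top spare_eyepiece 0.81 [345.4 138.7] [0.6843 0.1788]
top spare_eyepiece 0.71 [316.5 258.3] [0.466  0.2317]
top sleeve 0.61 [319.3 262.5] [0.4596 0.2278]
```

```bash
python3 - <<'E'
import cv2
a=cv2.imread("pics/top0.png")[90:350,160:420]; cv2.imwrite("pics/topc.png",cv2.resize(a,None,fx=2.3,fy=2.3,interpolation=cv2.INTER_CUBIC))
E
```

```text
(no output)
```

View pics/topc.png

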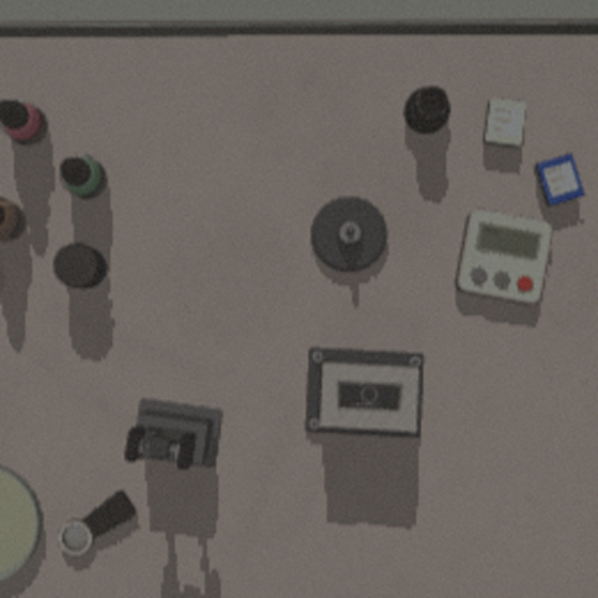

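View pics/scene0.png

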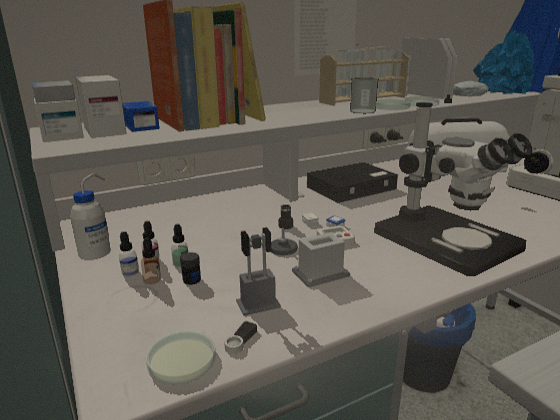

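The top view shows the stand and tongs at crop (160,440), block (368,395), pin stand (350,235), timer (505,257), eyepiece (428,110) and canister (80,265). The scene view shows the microscope to the right, near (470,200). I'll check for tall obstacles along the arm's route.

```bash
python3 - <<'E'
from h import *
for c in ["scene","top"]:
    d=np.load(c+"d.npy");k=get_calibration(c);M=np.array(k["camera_from_world"]);f=210/np.tan(np.radians(k["fov_y"]/2))
    v,u=np.mgrid[:420,:560]; P=np.stack([(u-k["cx"])/f*d,(v-k["cy"])/f*d,d],-1)[d>0]
    W=(P-M[:3,3])@M[:3,:3]
    ok=(W[:,0]>.2)&(W[:,0]<.9)&(abs(W[:,1])<.7)&(W[:,2]>.08)
    W=W[ok]
    H={}
    for x,y,z in W: 
        key=(int(x//.1),int(y//.1)); H[key]=max(H.get(key,0),z)
    print(c,{(round(a*.1,1),round(b*.1,1)):round(float(z),2) for (a,b),z in sorted(H.items())})
E
```

```text
scene {(0.3, -0.2): 0.25, (0.3, -0.1): 0.25, (0.3, 0.6): 0.37, (0.4, -0.6): 0.11, (0.4, -0.2): 0.22, (0.4, -0.1): 0.23, (0.4, 0.3): 0.14, (0.4, 0.6): 0.39, (0.5, -0.6): 0.32, (0.5, -0.5): 0.12, (0.5, -0.1): 0.29, (0.5, 0.5): 0.09, (0.5, 0.6): 0.41, (0.6, -0.7): 0.24, (0.6, -0.6): 0.24, (0.6, -0.5): 0.24, (0.6, -0.4): 0.24, (0.6, -0.3): 0.24, (0.6, -0.2): 0.24, (0.6, -0.1): 0.24, (0.6, 0.0): 0.23, (0.6, 0.1): 0.23, (0.6, 0.2): 0.23, (0.6, 0.3): 0.23, (0.6, 0.4): 0.23, (0.6, 0.5): 0.23, (0.6, 0.6): 0.43, (0.7, -0.7): 0.42, (0.7, -0.6): 0.32, (0.7, -0.5): 0.34, (0.7, -0.4): 0.26, (0.7, -0.3): 0.25, (0.7, -0.2): 0.31, (0.7, -0.1): 0.32, (0.7, 0.0): 0.23, (0.7, 0.1): 0.35, (0.7, 0.2): 0.48, (0.7, 0.3): 0.49, (0.7, 0.4): 0.23, (0.7, 0.5): 0.23, (0.7, 0.6): 0.44, (0.8, -0.7): 0.42, (0.8, -0.6): 0.39, (0.8, -0.5): 0.4, (0.8, -0.4): 0.37, (0.8, -0.3): 0.38, (0.8, -0.2): 0.38, (0.8, -0.1): 0.36, (0.8, 0.0): 0.23, (0.8, 0.1): 0.3, (0.8, 0.2): 0.49, (0.8, 0.3): 0.49, (0.8, 0.4): 0.34, (0.8, 0.5): 0.34, (0.8, 0.6): 0.46}
top {(0.3, -0.2): 0.2, (0.3, -0.1): 0.25, (0.3, 0.6): 0.24, (0.4, -0.2): 0.2, (0.4, -0.1): 0.23, (0.4, 0.3): 0.14, (0.4, 0.6): 0.26, (0.5, -0.2): 0.18, (0.5, -0.1): 0.29, (0.5, 0.5): 0.09, (0.5, 0.6): 0.27, (0.6, -0.2): 0.21, (0.6, -0.1): 0.24, (0.6, 0.0): 0.24, (0.6, 0.1): 0.7, (0.6, 0.2): 0.24, (0.6, 0.3): 0.24, (0.6, 0.4): 0.23, (0.6, 0.5): 0.23, (0.6, 0.6): 0.27, (0.7, -0.1): 0.29, (0.7, 0.0): 0.23, (0.7, 0.1): 0.35, (0.7, 0.2): 0.38, (0.7, 0.3): 0.38, (0.7, 0.4): 0.24, (0.7, 0.5): 0.24, (0.7, 0.6): 0.27, (0.8, 0.0): 0.23, (0.8, 0.1): 0.3, (0.8, 0.2): 0.31, (0.8, 0.3): 0.23, (0.8, 0.4): 0.31, (0.8, 0.5): 0.31, (0.8, 0.6): 0.29}
```

Request:
{"fn": "move_arm", "kwargs": {
  "plan": [
    {"grip":9,"translation":[0.5,0.5,3.4],"twist":[0,0,-1]},
    {"grip":9,"translation":[0.5,0.5,3.4],"twist":[0,0,-1]},
    {"grip":9,"translation":[0.5,0.5,3.4],"twist":[0,0,-1]},
    {"grip":9,"translation":[0.5,0.5,3.4],"twist":[0,0,-1]},
    {"grip":9,"translation":[0.5,0.5,3.4],"twist":[0,0,-1]},
    {"grip":9,"translation":[2.5,2.3,0],"twist":[0,0,-1]},
    {"grip":9,"translation":[2.5,2.3,0],"twist":[0,0,-1]},
    {"grip":9,"translation":[2.5,2.3,0],"twist":[0,0,-1]},
    {"grip":9,"translation":[2.5,2.3,0],"twist":[0,0,-1]},
    {"grip":9,"translation":[2.5,2.3,0],"twist":[0,0,-1]},
    {"grip":9,"translation":[2.5,2.3,0],"twist":[0,0,-1]},
    {"grip":9,"translation":[1.7,3.2,0],"twist":[0,0,-1]},
    {"grip":9,"translation":[1.7,3.2,0],"twist":[0,0,-1]},
    {"grip":9,"translation":[1.7,3.2,0],"twist":[0,0,-1]},
    {"grip":9,"translation":[1.7,3.2,0],"twist":[0,0,-1]},
    {"grip":9,"translation":[1.7,3.2,0],"twist":[0,0,-1]},
    {"grip":9,"translation":[1.7,3.2,0],"twist":[0,0,-1]},
    {"grip":9,"translation":[1.7,3.2,0],"twist":[0,0,-1]},
    {"grip":9,"translation":[1.7,3.2,0],"twist":[0,0,-1]}
  ]
}}

```text
time: 2.78
tool_pos: [0.4772, -0.2078, 0.3971]
orientation: [0.0, 0.999, -0.037, 0.0]
wrist_force: [0.6, 0.9, -1.0]
finger_gap: 0.0903
grip_force: 0.0
```

Request:
{"fn": "move_arm", "kwargs": {
  "plan": [
    {"grip":9,"translation":[0,3.8,0]},
    {"grip":9,"translation":[0,3.8,0]},
    {"grip":9,"translation":[0,3.8,0]},
    {"grip":9,"translation":[0,3.8,0]},
    {"grip":9,"translation":[0,3.8,0]},
    {"grip":9,"translation":[0,3.8,0]},
    {"grip":9,"translation":[0,3.8,0]},
    {"grip":9,"translation":[0,3.8,0]},
    {"grip":9,"translation":[0,3.5,-1]},
    {"grip":9,"translation":[0,3.5,-1]},
    {"grip":9,"translation":[0,3.5,-1]},
    {"grip":9,"translation":[0,3.5,-1]},
    {"grip":9,"translation":[0,3,-2]},
    {"grip":9,"translation":[0,0,-2]},
    {"grip":9,"translation":[0,0,0]}
  ]
}}

```text
validation failed for argument at $.pl...
```

```bash
cat > look.py <<'E'
from h import *
import sys
cal=get_calibration("wrist"); im,d=grab_frame("wrist"); cv2.imwrite(f"pics/{sys.argv[1]}.png",im[:,:,::-1]); np.save("wd.npy",d)
s=get_state(); print(s["time"],np.round(s["tool_pos"],4),np.round(s["orientation"],4),cal["fov_y"])
import pickle; pickle.dump(cal,open("wcal.pkl","wb"))
zs=dict(tongs=.006,tongs_grip=.118,tongs_stand=0,block=0,pocket_mouth=.07,pin_stand=0,pin_foot=.012,sleeve=.02,packing=0)
for n in (sys.argv[2:] or zs):
    for r in place_of("wrist",n)[:2]: print(n,round(r["score"],2),np.round(r["pixel"],1),at_z("wrist",r["pixel"],zs[n],cal)[:2].round(4))
E
python3 look.py w1
```

```text
2.8333 [ 0.481  -0.1989  0.3976] [-0.0017  0.9995 -0.0326  0.0017] 65.70646984690485
tongs 0.4 [ 23.5 217.7] [0.4209 0.3703]
tongs_grip 0.55 [ 96.5 132. ] [0.5678 0.0541]
tongs_grip 0.46 [ 19.  216.4] [0.452  0.2628]
tongs_stand 0.66 [ 20.5 213.6] [0.4298 0.3837]
tongs_stand 0.29 [ 46.  201.5] [0.4497 0.2901]
block 0.61 [ 68.7 192.4] [0.4624 0.2196]
pocket_mouth 0.97 [ 43.8 203.6] [0.4598 0.2336]
pocket_mouth 0.37 [ 21.8 211.8] [0.4491 0.3028]
pin_stand 0.7 [ 51.1 133.3] [0.5881 0.2405]
pin_stand 0.57 [ 97.  131.4] [0.5718 0.1251]
pin_foot 0.66 [ 50.5 134.3] [0.5858 0.2327]
```

View pics/w1.png

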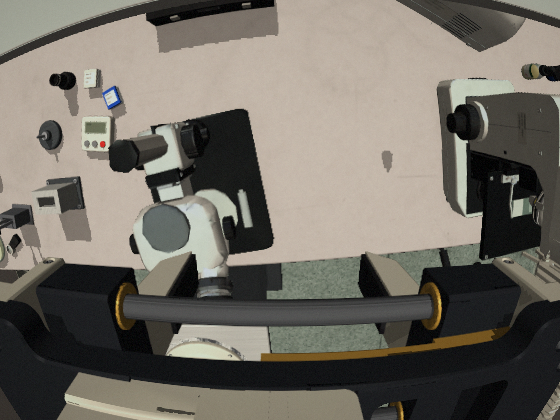

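The move was refused, apparently because every row needs a twist. The wrist view, still at the old pose, shows the microscope at the centre, the block at (58,195) and the stand at (15,215). I'll resend with twists.

Request:
{"fn": "move_arm", "kwargs": {
  "plan": [
    {"grip":9,"translation":[0,3.8,0],"twist":[0,0,0]},
    {"grip":9,"translation":[0,3.8,0],"twist":[0,0,0]},
    {"grip":9,"translation":[0,3.8,0],"twist":[0,0,0]},
    {"grip":9,"translation":[0,3.8,0],"twist":[0,0,0]},
    {"grip":9,"translation":[0,3.8,0],"twist":[0,0,0]},
    {"grip":9,"translation":[0,3.8,0],"twist":[0,0,0]},
    {"grip":9,"translation":[0,3.8,0],"twist":[0,0,0]},
    {"grip":9,"translation":[0,3.8,0],"twist":[0,0,0]},
    {"grip":9,"translation":[-1,3.5,-1],"twist":[0,0,0]},
    {"grip":9,"translation":[-1,3.5,-1],"twist":[0,0,0]},
    {"grip":9,"translation":[-1,3.5,-1],"twist":[0,0,0]},
    {"grip":9,"translation":[-1,3.5,-1],"twist":[0,0,0]},
    {"grip":9,"translation":[-1,3,-2],"twist":[0,0,0]},
    {"grip":9,"translation":[-1,0,-2],"twist":[0,0,0]},
    {"grip":9,"translation":[0,0,0],"twist":[0,0,0]}
  ]
}}

```text
time: 4.53
tool_pos: [0.4127, 0.265, 0.3135]
orientation: [0.001, 0.999, -0.034, -0.003]
wrist_force: [0.1, -1.5, -0.4]
finger_gap: 0.0903
grip_force: 0.0
```

```bash
python3 look.py w2
```

```text
4.5833 [0.4153 0.2637 0.3153] [ 0.0012  0.9994 -0.036  -0.0016] 65.70646984690485
tongs 0.7 [202.  167.2] [0.4253 0.3752]
tongs_grip 0.57 [175.9 178.9] [0.4312 0.3799]
tongs_grip 0.48 [286.9  51.4] [0.5607 0.2452]
tongs_stand 0.63 [199.7 162.4] [0.4319 0.3793]
block 0.62 [301.2 133.9] [0.462  0.2276]
pocket_mouth 0.6 [302.6 136.2] [0.4637 0.231 ]
pin_stand 0.96 [286.2  48.6] [0.5876 0.2408]
pin_foot 0.73 [287.9  47.8] [0.5862 0.2389]
pin_foot 0.42 [284.7  47.6] [0.5868 0.2433]
sleeve 0.51 [300.4 137.2] [0.4588 0.2304]
packing 0.66 [300.4 131.3] [0.4658 0.2286]
```

View pics/w2.png

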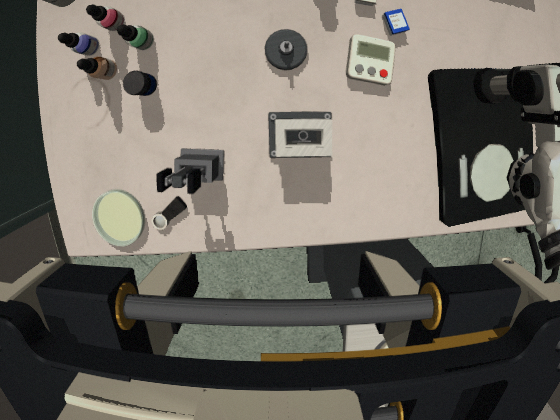

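The view is clear: tongs at (180,178) above the stand at (200,163), block at (300,135), pin stand at (286,48). Next I'll rectify patches to get yaws and centres.

```bash
cat > rect.py <<'E'
from h import *
import pickle
def rectify(im,cal,cam,cx,cy,z,half,res):
    n=int(2*half/res); c=cal; f=210/np.tan(np.radians(c["fov_y"]/2)); M=np.array(c["camera_from_world"])
    # rows down = -x ; cols right = -y
    r,q=np.mgrid[:n,:n]; P=np.stack([cx+half-r*res,cy+half-q*res,np.full(r.shape,z)],-1)@M[:3,:3].T+M[:3,3]
    if cam=="wrist":
        h=np.hypot(P[...,0],P[...,1]); t=np.arctan2(h,P[...,2])*f/np.maximum(h,1e-9)
    else: t=f/P[...,2]
    return cv2.remap(im,(c["cx"]+t*P[...,0]).astype(np.float32),(c["cy"]+t*P[...,1]).astype(np.float32),cv2.INTER_CUBIC)
E
python3 - <<'E'
from rect import *
cal=pickle.load(open("wcal.pkl","rb")); im=cv2.imread("pics/w2.png")
M=np.array(cal["camera_from_world"]); print("cam",(-M[:3,:3].T@M[:3,3]).round(3))
T=[(.427,.377,.118),(.427,.377,.056),(.462,.229,.07),(.587,.241,.05)]
out=[]
for x,y,z in T:
    a=rectify(im,cal,"wrist",x,y,z,.06,.0003)[:400,:400]
    cv2.line(a,(200,0),(200,400),(0,0,255),1);cv2.line(a,(0,200),(400,200),(0,0,255),1)
    out.append(cv2.resize(a,(300,300)))
cv2.imwrite("pics/r1.png",np.vstack([np.hstack(out[:2]),np.hstack(out[2:])]))
E
```

```text
cam [0.493 0.26  0.47 ]
```

View pics/r1.png

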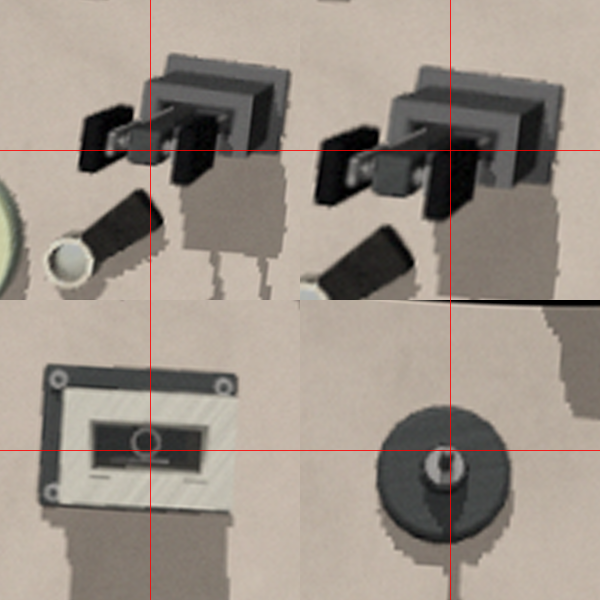

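Block yaw is about -3° and stand yaw about -7.5°. I'll move so the wrist camera sits above the tongs.

Request:
{"fn": "move_arm", "kwargs": {
  "plan": [
    {"grip":9,"translation":[-1.4,2.9,-1.6],"twist":[0,0,-0.9]},
    {"grip":9,"translation":[-1.4,2.9,-1.6],"twist":[0,0,-0.9]},
    {"grip":9,"translation":[-1.4,2.9,-1.6],"twist":[0,0,-0.8]},
    {"grip":9,"translation":[-1.4,2.9,-1.6],"twist":[0,0,-0.8]},
    {"grip":9,"translation":[0,0,0],"twist":[0,0,0]},
    {"grip":9,"translation":[0,0,0],"twist":[0,0,0]}
  ]
}}

```text
time: 5.53
tool_pos: [0.3816, 0.3339, 0.2749]
orientation: [0.004, 0.999, -0.051, -0.004]
wrist_force: [-0.3, 0.3, 0.8]
finger_gap: 0.09
grip_force: 0.0
```

```bash
python3 look.py w3 tongs tongs_grip tongs_stand; python3 - <<'E'
from rect import *
cal=pickle.load(open("wcal.pkl","rb")); im=cv2.imread("pics/w3.png")
M=np.array(cal["camera_from_world"]); print("cam",(-M[:3,:3].T@M[:3,3]).round(3))
out=[]
for z in (.136,.056):
    a=rectify(im,cal,"wrist",.427,.377,z,.05,.00025)
    cv2.line(a,(200,0),(200,400),(0,0,255),1);cv2.line(a,(0,200),(400,200),(0,0,255),1)
    out.append(a)
cv2.imwrite("pics/r2.png",np.hstack(out))
E
```

```text
5.5833 [0.3827 0.3329 0.2752] [ 0.0035  0.9986 -0.0521 -0.004 ] 65.70646984690485
tongs 0.87 [236.7 145.5] [0.4256 0.3819]
tongs_grip 0.92 [225.5 152.1] [0.4302 0.3792]
tongs_stand 0.94 [241.2 140.2] [0.4314 0.3758]
cam [0.462 0.327 0.431]
```

View pics/r2.png

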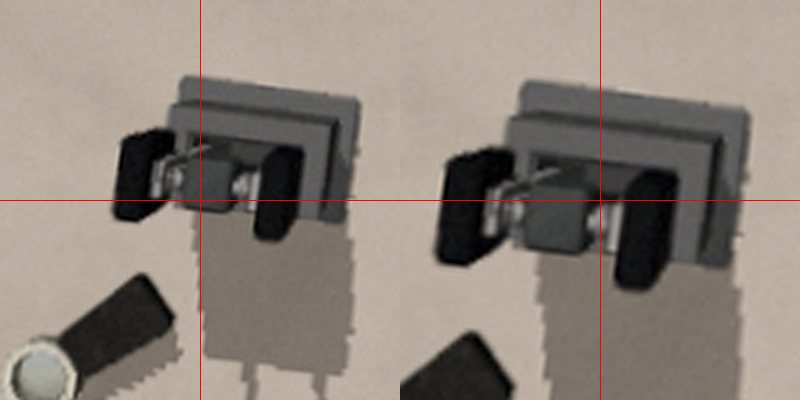

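Pads and stand both come out centred at (0.430, 0.3757), yaw about -6.5°. The last move fell short, so I'll write a pose-delta helper and check the joints.

```bash
cat > go.py <<'E'
from h import *
import sys
from scipy.spatial.transform import Rotation as R
def delta(x,y,z,yaw):
    s=get_state(); w,a,b,c=s["orientation"]; R0=R.from_quat([a,b,c,w])
    R1=R.from_euler("z",yaw,degrees=True)*R.from_euler("x",180,degrees=True)
    print("t",round(s["time"],2),"pos",np.round(s["tool_pos"],4),"d_cm",((np.array([x,y,z])-s["tool_pos"])*100).round(2),"rot_deg",np.degrees((R1*R0.inv()).as_rotvec()).round(2),"q",np.round(s["qpos"],2),"F",np.round(s["wrist_force"],2),"gap",round(s["finger_gap"],4),round(s["grip_force"],1))
if __name__=="__main__": delta(*map(float,sys.argv[1:5]))
E
python3 go.py .430 .3757 .22 -6.5
```

```text
t 5.73 pos [0.3846 0.3309 0.2753] d_cm [ 4.54  4.48 -5.53] rot_deg [ 0.33 -0.49 -0.2 ] q [-0.23  0.22 -0.61  1.83  0.14  1.14 -2.57] F [ 1.2   0.27 -0.22] gap 0.0899 0.0
```

Joint 7 is at its limit, which is why it fell short. A half turn the other way about z gives the same grasp, so I'll do that while moving over the tongs.

Request:
{"fn": "move_arm", "kwargs": {
  "plan": [
    {"grip":9,"translation":[0.2,0.2,-0.2],"twist":[0,0,7]},
    {"grip":9,"translation":[0.2,0.2,-0.2],"twist":[0,0,7]},
    {"grip":9,"translation":[0.2,0.2,-0.2],"twist":[0,0,7]},
    {"grip":9,"translation":[0.2,0.2,-0.2],"twist":[0,0,7]},
    {"grip":9,"translation":[0.2,0.2,-0.2],"twist":[0,0,7]},
    {"grip":9,"translation":[0.2,0.2,-0.2],"twist":[0,0,7]},
    {"grip":9,"translation":[0.2,0.2,-0.2],"twist":[0,0,7]},
    {"grip":9,"translation":[0.2,0.2,-0.2],"twist":[0,0,7]},
    {"grip":9,"translation":[0.2,0.2,-0.2],"twist":[0,0,7]},
    {"grip":9,"translation":[0.2,0.2,-0.2],"twist":[0,0,7]},
    {"grip":9,"translation":[0.2,0.2,-0.2],"twist":[0,0,7]},
    {"grip":9,"translation":[0.2,0.2,-0.2],"twist":[0,0,7]},
    {"grip":9,"translation":[0.2,0.2,-0.2],"twist":[0,0,7]},
    {"grip":9,"translation":[0.2,0.2,-0.2],"twist":[0,0,7]},
    {"grip":9,"translation":[0.2,0.2,-0.2],"twist":[0,0,7]},
    {"grip":9,"translation":[0.2,0.2,-0.2],"twist":[0,0,7]},
    {"grip":9,"translation":[0.2,0.2,-0.2],"twist":[0,0,7]},
    {"grip":9,"translation":[0.2,0.2,-0.2],"twist":[0,0,7]},
    {"grip":9,"translation":[0.2,0.2,-0.2],"twist":[0,0,7]},
    {"grip":9,"translation":[0.2,0.2,-0.2],"twist":[0,0,7]}
  ]
}}

```text
time: 7.4
tool_pos: [0.4256, 0.3702, 0.2356]
orientation: [0.005, 0.391, 0.92, 0.003]
wrist_force: [-0.6, 0.2, -0.2]
finger_gap: 0.0901
grip_force: 0.0
```

```bash
python3 go.py .430 .3757 .22 173.5
```

```text
t 7.4 pos [0.4256 0.3702 0.2356] d_cm [ 0.44  0.55 -1.56] rot_deg [-0.26  0.64 39.59] q [ 0.01  0.49 -1.03  1.76  0.46  1.15 -0.39] F [-0.56  0.2  -0.24] gap 0.0901 0.0
```

Request:
{"fn": "move_arm", "kwargs": {
  "plan": [
    {"grip":9,"translation":[0.1,0.1,-0.4],"twist":[0,0.1,7]},
    {"grip":9,"translation":[0.1,0.1,-0.4],"twist":[0,0.1,7]},
    {"grip":9,"translation":[0.1,0.1,-0.4],"twist":[0,0.1,7]},
    {"grip":9,"translation":[0.1,0.1,-0.4],"twist":[-0.1,0.1,7]},
    {"grip":9,"translation":[0,0.1,0],"twist":[-0.1,0.1,7]},
    {"grip":9,"translation":[0,0,0],"twist":[0,0.1,4.5]},
    {"grip":9,"translation":[0,0,0],"twist":[0,0,0]},
    {"grip":9,"translation":[0,0,0],"twist":[0,0,0]}
  ]
}}

```text
time: 8.07
tool_pos: [0.4291, 0.3755, 0.2193]
orientation: [-0.0, 0.061, 0.998, 0.001]
wrist_force: [0.3, -0.0, -0.5]
finger_gap: 0.0904
grip_force: 0.0
```

```bash
python3 go.py .430 .3757 .22 173.5;  python3 look.py w4 tongs tongs_grip tongs_stand; python3 go.py .430 .3757 .22 173.5; python3 - <<'E'
from rect import *
cal=pickle.load(open("wcal.pkl","rb")); im=cv2.imread("pics/w4.png")
M=np.array(cal["camera_from_world"]); print("cam",(-M[:3,:3].T@M[:3,3]).round(3))
a=rectify(im,cal,"wrist",.43,.3757,.136,.05,.00025)
cv2.line(a,(200,0),(200,400),(0,0,255),1);cv2.line(a,(0,200),(400,200),(0,0,255),1)
cv2.imwrite("pics/r3.png",np.hstack([a,cv2.resize(im,(533,400))[:,66:466]]))
E
```

```text
t 8.07 pos [0.4291 0.3755 0.2193] d_cm [0.09 0.02 0.07] rot_deg [-0.06  0.    0.54] q [ 0.07  0.6  -1.16  1.75  0.59  1.19  0.19] F [ 0.28 -0.04 -0.48] gap 0.0904 0.0
8.1167 [0.4287 0.3758 0.2193] [1.000e-04 6.110e-02 9.981e-01 4.000e-04] 65.70646984690485
tongs 0.58 [280.2 190.7] [0.4331 0.3781]
tongs_grip 0.8 [278.2 218.6] [0.4305 0.3759]
tongs_stand 0.87 [277.2 186.5] [0.429  0.3751]
t 8.27 pos [0.4278 0.3767 0.2191] d_cm [ 0.22 -0.1   0.09] rot_deg [0.01 0.05 0.29] q [ 0.07  0.6  -1.16  1.75  0.59  1.19  0.19] F [0.45 1.54 0.05] gap 0.0899 0.0
cam [0.347 0.386 0.376]
```

View pics/r3.png

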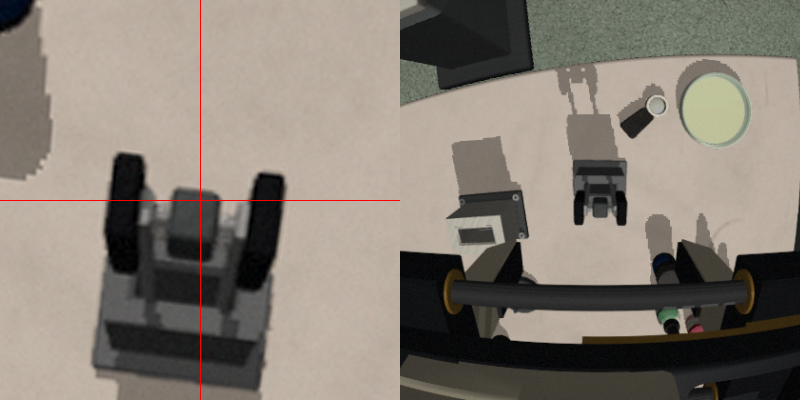

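Pads are centred near (0.429, 0.3765), yaw -7°, matching the current pose. Descending to grasp.

Request:
{"fn": "move_arm", "kwargs": {
  "plan": [
    {"grip":9,"translation":[0,0,-2],"twist":[0,0,0]},
    {"grip":9,"translation":[0,0,-2],"twist":[0,0,0]},
    {"grip":9,"translation":[0,0,-2],"twist":[0,0,0]},
    {"grip":9,"translation":[0,0,-2],"twist":[0,0,0]},
    {"grip":9,"translation":[0,0,-2],"twist":[0,0,0]},
    {"grip":9,"translation":[0,0,-2],"twist":[0,0,0]},
    {"grip":9,"translation":[0,0,0],"twist":[0,0,0]},
    {"grip":9,"translation":[0,0,0],"twist":[0,0,0]}
  ]
}}

```text
time: 8.93
tool_pos: [0.4266, 0.377, 0.0984]
orientation: [-0.001, 0.058, 0.998, -0.001]
wrist_force: [0.3, 0.5, 0.9]
finger_gap: 0.09
grip_force: 0.0
```

Request:
{"fn": "move_arm", "kwargs": {
  "squeeze": 8,
  "plan": [
    {"grip":5.5,"translation":[0,0,0],"twist":[0,0,0]},
    {"grip":5,"translation":[0,0,0],"twist":[0,0,0]},
    {"grip":4.6,"translation":[0,0,0],"twist":[0,0,0]},
    {"grip":4.2,"translation":[0,0,0],"twist":[0,0,0]},
    {"grip":3.7,"translation":[0,0,0],"twist":[0,0,0]},
    {"grip":3.2,"translation":[0,0,0],"twist":[0,0,0]},
    {"grip":3.2,"translation":[0,0,0],"twist":[0,0,0]},
    {"grip":3.2,"translation":[0,0,0],"twist":[0,0,0]}
  ]
}}

```text
time: 9.6
tool_pos: [0.4272, 0.3773, 0.0989]
orientation: [0.0, 0.058, 0.998, -0.0]
wrist_force: [-0.0, 0.7, -0.0]
finger_gap: 0.0413
grip_force: 8.1
```

```bash
for i in 1 2 3; do python3 go.py .463 .229 .22 177;done
```

```text
t 9.6 pos [0.4272 0.3773 0.0989] d_cm [  3.58 -14.83  12.11] rot_deg [0.02 0.02 3.63] q [-0.03  0.73 -1.02  1.84  0.74  1.    0.09] F [-0.03  0.7  -0.03] gap 0.0413 8.1
t 9.6 pos [0.4272 0.3773 0.0989] d_cm [  3.58 -14.83  12.11] rot_deg [0.02 0.02 3.63] q [-0.03  0.73 -1.02  1.84  0.74  1.    0.09] F [-0.03  0.7  -0.03] gap 0.0413 8.1
t 9.6 pos [0.4272 0.3773 0.0989] d_cm [  3.58 -14.83  12.11] rot_deg [0.02 0.02 3.63] q [-0.03  0.73 -1.02  1.84  0.74  1.    0.09] F [-0.03  0.7  -0.03] gap 0.0413 8.1
```

Grasped at 8 N. Lift and move over the block.

Request:
{"fn": "move_arm", "kwargs": {
  "plan": [
    {"grip":3.2,"translation":[0,0,1],"twist":[0,0,0]},
    {"grip":3.2,"translation":[0,0,2],"twist":[0,0,0]},
    {"grip":3.2,"translation":[0,0,2],"twist":[0,0,0]},
    {"grip":3.2,"translation":[0,0,2.5],"twist":[0,0,0]},
    {"grip":3.2,"translation":[0,0,2.5],"twist":[0,0,0]},
    {"grip":3.2,"translation":[0,-0.5,1],"twist":[0,0,0]},
    {"grip":3.2,"translation":[0.5,-2,0],"twist":[0,0,0.5]},
    {"grip":3.2,"translation":[0.5,-2,0],"twist":[0,0,0.5]},
    {"grip":3.2,"translation":[0.5,-2,0],"twist":[0,0,0.5]},
    {"grip":3.2,"translation":[0.5,-2,0],"twist":[0,0,0.5]},
    {"grip":3.2,"translation":[0.5,-2,0],"twist":[0,0,0.5]},
    {"grip":3.2,"translation":[0.5,-2,0],"twist":[0,0,0.5]},
    {"grip":3.2,"translation":[0.5,-1.5,0],"twist":[0,0,0.5]},
    {"grip":3.2,"translation":[0,-0.8,0],"twist":[0,0,0]},
    {"grip":3.2,"translation":[0,0,0],"twist":[0,0,0]},
    {"grip":3.2,"translation":[0,0,0],"twist":[0,0,0]},
    {"grip":3.2,"translation":[0,0,0],"twist":[0,0,0]}
  ]
}}

```text
time: 11.02
tool_pos: [0.4616, 0.2304, 0.2089]
orientation: [0.0, 0.027, 1.0, 0.0]
wrist_force: [0.2, 0.2, -0.6]
finger_gap: 0.0401
grip_force: 8.0
```

```bash
python3 go.py .463 .229 .22 177;  python3 look.py w5 tongs block pocket_mouth sleeve; python3 go.py .463 .229 .22 177; python3 - <<'E'
from rect import *
cal=pickle.load(open("wcal.pkl","rb")); im=cv2.imread("pics/w5.png")
M=np.array(cal["camera_from_world"]); print("cam",(-M[:3,:3].T@M[:3,3]).round(4),proj("wrist",np.array([.463,.229,.07]),cal))
a=rectify(im,cal,"wrist",.463,.229,.07,.04,.0002)
cv2.line(a,(200,0),(200,400),(0,0,255),1);cv2.line(a,(0,200),(400,200),(0,0,255),1)
u,v=proj("wrist",np.array([.463,.229,.07]),cal).astype(int)
cr=im[max(0,v-75):v+75,u-75:u+75]
cv2.imwrite("pics/r4.png",np.hstack([a,cv2.resize(cr,(400,400),interpolation=cv2.INTER_CUBIC)]))
E
```

```text
t 11.02 pos [0.4616 0.2304 0.2089] d_cm [ 0.14 -0.14  1.11] rot_deg [-0.02  0.02  0.06] q [ 0.44  0.55 -1.24  1.89  0.57  1.13  0.5 ] F [ 0.15  0.17 -0.62] gap 0.0401 8.0
11.0667 [0.4616 0.2306 0.209 ] [2.000e-04 2.640e-02 9.997e-01 1.000e-04] 65.70646984690485
tongs 0.96 [278.2 225.1] [0.5042 0.2288]
block 0.88 [276.9 187.8] [0.4608 0.2296]
sleeve 0.58 [274.6 190.7] [0.4594 0.2272]
sleeve 0.44 [280.7 227.8] [0.5027 0.2317]
t 11.27 pos [0.4618 0.2302 0.2088] d_cm [ 0.12 -0.12  1.12] rot_deg [0.01 0.01 0.04] q [ 0.44  0.55 -1.24  1.89  0.58  1.13  0.5 ] F [ 0.48 -0.05 -0.43] gap 0.0401 8.0
cam [0.3787 0.2353 0.3657] [276.1516708  206.32457801]
```

View pics/r4.png

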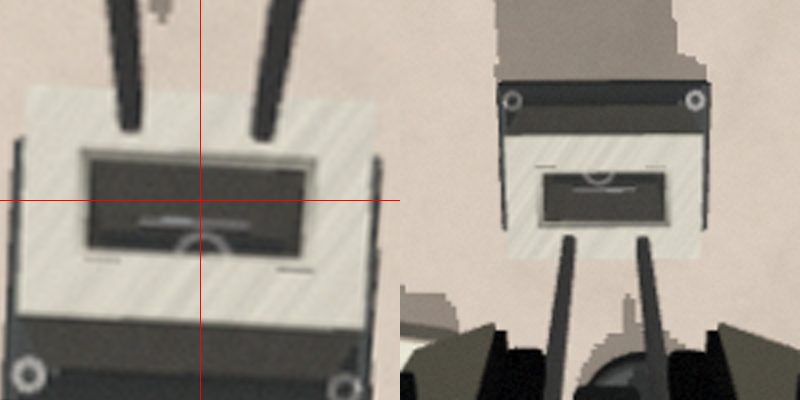

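In the rectified panel the pocket centre is at (197,203), the sleeve ring at col 202, and the tips at (131,130) and (262,140). So the tips need about -1.8 mm in x and -3.1 mm in y. I'll ease the squeeze to 7 N, correct, descend to just above the mouth and look again.

Request:
{"fn": "move_arm", "kwargs": {
  "squeeze": 7,
  "plan": [
    {"grip":3.2,"translation":[-0.09,-0.15,-1],"twist":[0,0,0]},
    {"grip":3.2,"translation":[-0.09,-0.16,-1],"twist":[0,0,0]},
    {"grip":3.2,"translation":[0,0,-1],"twist":[0,0,0]},
    {"grip":3.2,"translation":[0,0,-0.8],"twist":[0,0,0]},
    {"grip":3.2,"translation":[0,0,0],"twist":[0,0,0]},
    {"grip":3.2,"translation":[0,0,0],"twist":[0,0,0]}
  ]
}}

```text
time: 11.77
tool_pos: [0.4598, 0.2261, 0.1699]
orientation: [-0.001, 0.027, 1.0, -0.0]
wrist_force: [0.2, -0.2, -1.1]
finger_gap: 0.0418
grip_force: 7.0
```

```bash
python3 look.py w6 tongs sleeve; python3 go.py .463 .229 .22 177; python3 - <<'E'
from rect import *
cal=pickle.load(open("wcal.pkl","rb")); im=cv2.imread("pics/w6.png")
M=np.array(cal["camera_from_world"]); print("cam",(-M[:3,:3].T@M[:3,3]).round(4))
out=[]
for z in (.07,.022):
    a=rectify(im,cal,"wrist",.463,.229,z,.03,.00015)
    cv2.line(a,(200,0),(200,400),(0,0,255),1);cv2.line(a,(0,200),(400,200),(0,0,255),1); out.append(a)
cv2.imwrite("pics/r5.png",np.hstack(out))
E
```

```text
11.8167 [0.4602 0.2264 0.1705] [-2.000e-04  2.720e-02  9.996e-01 -1.000e-04] 65.70646984690485
tongs 0.69 [280.1 225.6] [0.4892 0.2269]
sleeve 0.61 [281.9 203.3] [0.4613 0.2301]
t 11.92 pos [0.4606 0.2266 0.1711] d_cm [0.24 0.24 4.89] rot_deg [-0.    0.04  0.12] q [ 0.41  0.58 -1.19  1.93  0.63  1.07  0.46] F [ 0.08  0.09 -1.36] gap 0.0416 7.0
cam [0.3772 0.2312 0.3269]
```

View pics/r5.png

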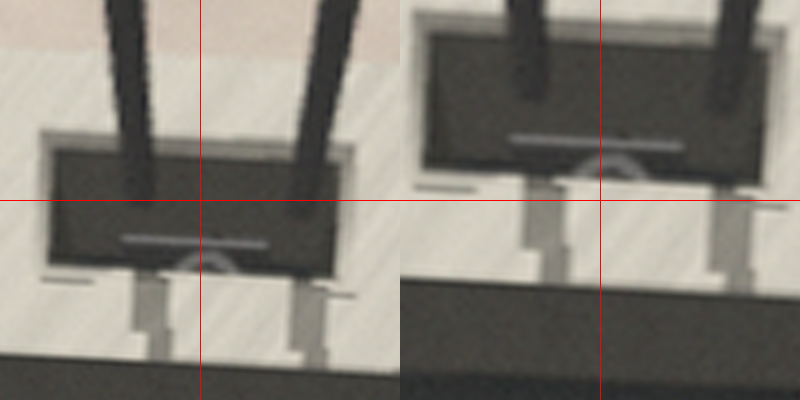

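Tips are now at about (0.4625, 0.2260) and the sleeve at (0.463, 0.2274). Shift +1.4 mm in y and go down.

Request:
{"fn": "move_arm", "kwargs": {
  "plan": [
    {"grip":3.2,"translation":[0.05,0.14,0],"twist":[0,0,0]},
    {"grip":3.2,"translation":[0,0,-1],"twist":[0,0,0]},
    {"grip":3.2,"translation":[0,0,-1.5],"twist":[0,0,0]},
    {"grip":3.2,"translation":[0,0,-1.5],"twist":[0,0,0]},
    {"grip":3.2,"translation":[0,0,-0.5],"twist":[0,0,0]},
    {"grip":3.2,"translation":[0,0,0],"twist":[0,0,0]}
  ]
}}

```text
time: 12.42
tool_pos: [0.4593, 0.2267, 0.1234]
orientation: [-0.002, 0.027, 1.0, -0.001]
wrist_force: [0.3, -0.0, -0.6]
finger_gap: 0.0412
grip_force: 7.0
```

```bash
python3 go.py .463 .229 .1045 177
```

```text
t 12.42 pos [0.4593 0.2267 0.1234] d_cm [ 0.37  0.23 -1.89] rot_deg [ 0.12 -0.21  0.1 ] q [ 0.35  0.64 -1.12  1.96  0.7   0.99  0.41] F [ 0.3  -0.02 -0.63] gap 0.0412 7.0
```

Request:
{"fn": "move_arm", "kwargs": {
  "plan": [
    {"grip":3.2,"translation":[0,0,-0.5],"twist":[0,0,0]},
    {"grip":3.2,"translation":[0,0,-0.5],"twist":[0,0,0]},
    {"grip":3.2,"translation":[0,0,0],"twist":[0,0,0]}
  ]
}}

```text
time: 12.67
tool_pos: [0.4606, 0.2274, 0.1151]
orientation: [-0.0, 0.027, 1.0, -0.0]
wrist_force: [-0.5, -0.5, -1.1]
finger_gap: 0.0412
grip_force: 7.0
```

```bash
python3 go.py .463 .229 .1045 177
```

```text
t 12.67 pos [0.4606 0.2274 0.1151] d_cm [ 0.24  0.16 -1.06] rot_deg [ 0.05 -0.03  0.13] q [ 0.34  0.65 -1.11  1.97  0.72  0.98  0.39] F [-0.49 -0.52 -1.13] gap 0.0412 7.0
```

Request:
{"fn": "move_arm", "kwargs": {
  "plan": [
    {"grip":3.2,"translation":[0,0,-0.3],"twist":[0,0,0]},
    {"grip":3.2,"translation":[0,0,-0.2],"twist":[0,0,0]},
    {"grip":3.2,"translation":[0,0,0],"twist":[0,0,0]}
  ]
}}

```text
time: 12.92
tool_pos: [0.4608, 0.2275, 0.1106]
orientation: [0.0, 0.027, 1.0, -0.0]
wrist_force: [0.4, 0.1, -0.5]
finger_gap: 0.0413
grip_force: 7.0
```

Request:
{"fn": "move_arm", "kwargs": {
  "plan": [
    {"grip":3.2,"translation":[0,0,-0.3],"twist":[0,0,0]},
    {"grip":3.2,"translation":[0,0,-0.2],"twist":[0,0,0]},
    {"grip":3.2,"translation":[0,0,0],"twist":[0,0,0]}
  ]
}}

```text
time: 13.17
tool_pos: [0.4618, 0.2279, 0.1064]
orientation: [0.001, 0.027, 1.0, -0.0]
wrist_force: [0.4, 0.3, 3.9]
finger_gap: 0.0413
grip_force: 7.0
```

```bash
python3 go.py .463 .229 .1045 177
```

```text
t 13.17 pos [0.4618 0.2279 0.1064] d_cm [ 0.12  0.11 -0.19] rot_deg [0.02 0.12 0.14] q [ 0.33  0.66 -1.09  1.97  0.73  0.96  0.38] F [0.38 0.3  3.87] gap 0.0413 7.0
```

Contact of about 5 N, which fits the pocket floor. I'll raise 2.5 mm and squeeze gently to check the gap.

Request:
{"fn": "move_arm", "kwargs": {
  "squeeze": 10,
  "plan": [
    {"grip":3.2,"translation":[0,0,0.25],"twist":[0,0,0]},
    {"grip":3.2,"translation":[0,0,0],"twist":[0,0,0]},
    {"grip":3.2,"translation":[0,0,0],"twist":[0,0,0]}
  ]
}}

```text
time: 13.42
tool_pos: [0.4609, 0.2275, 0.1083]
orientation: [0.0, 0.027, 1.0, -0.0]
wrist_force: [-0.7, -1.0, -1.5]
finger_gap: 0.0357
grip_force: 10.0
```

Request:
{"fn": "move_arm", "kwargs": {
  "squeeze": 14,
  "plan": [
    {"grip":3.2,"translation":[0,0,0],"twist":[0,0,0]},
    {"grip":3.2,"translation":[0,0,0],"twist":[0,0,0]},
    {"grip":3.2,"translation":[0,0,0],"twist":[0,0,0]}
  ]
}}

```text
time: 13.67
tool_pos: [0.4609, 0.2276, 0.1082]
orientation: [0.0, 0.027, 1.0, -0.0]
wrist_force: [-1.0, -0.1, 0.1]
finger_gap: 0.0351
grip_force: 14.0
```

```bash
python3 go.py .463 .229 .1045 177
```

```text
t 13.67 pos [0.4609 0.2276 0.1082] d_cm [ 0.21  0.14 -0.37] rot_deg [0.03 0.01 0.13] q [ 0.33  0.66 -1.1   1.97  0.73  0.97  0.39] F [-0.98 -0.1   0.13] gap 0.0351 14.0
```

The gap stopped at 35 mm, so the sleeve is between the tips. Firm up and draw out slowly.

Request:
{"fn": "move_arm", "kwargs": {
  "squeeze": 20,
  "plan": [
    {"grip":3.2,"translation":[0,0,0],"twist":[0,0,0]},
    {"grip":3.2,"translation":[0,0,0],"twist":[0,0,0]}
  ]
}}

```text
time: 13.83
tool_pos: [0.4609, 0.2276, 0.1083]
orientation: [0.0, 0.027, 1.0, -0.0]
wrist_force: [-0.3, -1.0, 0.7]
finger_gap: 0.0349
grip_force: 20.0
```

Request:
{"fn": "move_arm", "kwargs": {
  "squeeze": 25.5,
  "plan": [
    {"grip":3.2,"translation":[0,0,0],"twist":[0,0,0]},
    {"grip":3.2,"translation":[0,0,0],"twist":[0,0,0]},
    {"grip":3.2,"translation":[0,0,0.2],"twist":[0,0,0]},
    {"grip":3.2,"translation":[0,0,0.3],"twist":[0,0,0]},
    {"grip":3.2,"translation":[0,0,0.4],"twist":[0,0,0]},
    {"grip":3.2,"translation":[0,0,0.4],"twist":[0,0,0]},
    {"grip":3.2,"translation":[0,0,0.4],"twist":[0,0,0]}
  ]
}}

```text
time: 14.42
tool_pos: [0.4609, 0.2277, 0.1258]
orientation: [0.0, 0.027, 1.0, -0.0]
wrist_force: [-0.7, 0.1, -1.4]
finger_gap: 0.034
grip_force: 25.5
```

```bash
python3 go.py .463 .229 .1045 177
```

```text
t 14.42 pos [0.4609 0.2277 0.1258] d_cm [ 0.21  0.13 -2.13] rot_deg [0.02 0.02 0.13] q [ 0.35  0.64 -1.12  1.96  0.7   1.    0.41] F [-0.72  0.06 -1.43] gap 0.034 25.5
```

Request:
{"fn": "move_arm", "kwargs": {
  "plan": [
    {"grip":3.2,"translation":[0,0,1],"twist":[0,0,0]},
    {"grip":3.2,"translation":[0,0,1.2],"twist":[0,0,0]},
    {"grip":3.2,"translation":[0,0,1.2],"twist":[0,0,0]},
    {"grip":3.2,"translation":[0,0,1.2],"twist":[0,0,0]},
    {"grip":3.2,"translation":[0,0,0.8],"twist":[0,0,0]},
    {"grip":3.2,"translation":[0,0,0],"twist":[0,0,0]},
    {"grip":3.2,"translation":[0,0,0],"twist":[0,0,0]}
  ]
}}

```text
time: 15.0
tool_pos: [0.4613, 0.2275, 0.1799]
orientation: [0.001, 0.028, 1.0, -0.0]
wrist_force: [0.2, -0.2, -1.2]
finger_gap: 0.0342
grip_force: 25.5
```

```bash
python3 look.py w7 sleeve tongs; python3 go.py .587 .241 .1795 177; python3 - <<'E'
from rect import *
cal=pickle.load(open("wcal.pkl","rb")); im=cv2.imread("pics/w7.png")
p=proj("wrist",np.array([.463,.229,.085]),cal).astype(int); print(p)
cr=im[p[1]-60:p[1]+60,p[0]-60:p[0]+60]; cv2.imwrite("pics/r6.png",cv2.resize(cr,(480,480),interpolation=cv2.INTER_CUBIC))
E
```

```text
15.05 [0.4609 0.2272 0.1793] [ 2.000e-04  2.750e-02  9.996e-01 -5.000e-04] 65.70646984690485
tongs 0.56 [276.  228.1] [0.4973 0.2237]
t 15.15 pos [0.4605 0.2271 0.1787] d_cm [12.65  1.39  0.08] rot_deg [ 0.06 -0.04  0.14] q [ 0.41  0.58 -1.2   1.92  0.61  1.08  0.47] F [ 0.12 -0.21 -1.37] gap 0.034 25.5
[279 221]
```

View pics/r6.png

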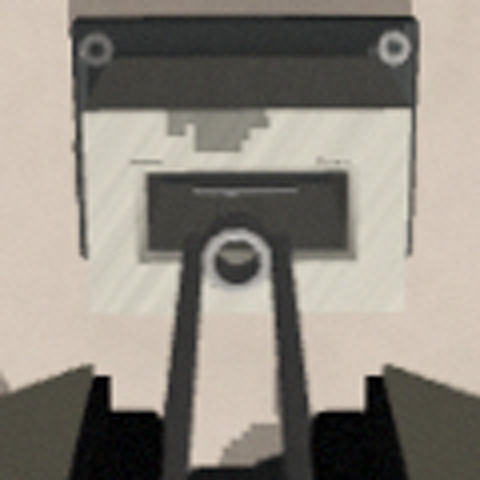

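The sleeve is held between the tips, with its ring at full-image pixel (278.5,225.3). That was my tenth picture, so from here I'll measure numerically. Moving toward the pin.

Request:
{"fn": "move_arm", "kwargs": {
  "plan": [
    {"grip":3.2,"translation":[0.8,0.2,0],"twist":[0,0,0]},
    {"grip":3.2,"translation":[1.3,0.2,0],"twist":[0,0,0]},
    {"grip":3.2,"translation":[1.5,0.2,0],"twist":[0,0,0]},
    {"grip":3.2,"translation":[1.5,0.3,0],"twist":[0,0,0]},
    {"grip":3.2,"translation":[1.4,0.3,0],"twist":[0,0,0]},
    {"grip":3.2,"translation":[0.9,0.2,0],"twist":[0,0,0]},
    {"grip":3.2,"translation":[0,0,0],"twist":[0,0,0]},
    {"grip":3.2,"translation":[0,0,0],"twist":[0,0,0]},
    {"grip":3.2,"translation":[0,0,0],"twist":[0,0,0]}
  ]
}}

```text
time: 15.9
tool_pos: [0.5338, 0.2418, 0.1789]
orientation: [-0.001, 0.027, 1.0, -0.0]
wrist_force: [-0.4, -0.4, -0.5]
finger_gap: 0.0341
grip_force: 25.5
```

```bash
python3 look.py w8 pin_foot pin_stand sleeve; python3 go.py .587 .241 .1795 177; cat > ana.py <<'E'
from rect import *
import sys
n=sys.argv[1]
cal=pickle.load(open("wcal.pkl","rb")); im=cv2.imread(f"pics/{n}.png")
M=np.array(cal["camera_from_world"]); print("cam",(-M[:3,:3].T@M[:3,3]).round(4))
# sleeve ring: bright-ring circle in image near the fixed pixel
g=cv2.cvtColor(im,cv2.COLOR_BGR2GRAY)
o=np.array([258,205]); cr=cv2.resize(g[205:246,258:299],None,fx=8,fy=8,interpolation=cv2.INTER_CUBIC)
cs=cv2.HoughCircles(cv2.GaussianBlur(cr,(0,0),3),cv2.HOUGH_GRADIENT,1,30,param1=80,param2=18,minRadius=35,maxRadius=90)
if cs is not None:
    for c in cs[0][:4]:
        px=o+(c[:2]+.5)/8-.5; print("ring px",px.round(2),"r",(c[2]/8).round(2),at_z("wrist",px,float(sys.argv[2]),cal).round(4))
# pin stand disc at z=.012
res=.0003; cx,cy=.586,.242
a=cv2.cvtColor(rectify(im,cal,"wrist",cx,cy,.012,.06,res),cv2.COLOR_BGR2GRAY)
cs=cv2.HoughCircles(cv2.GaussianBlur(a,(0,0),2),cv2.HOUGH_GRADIENT,1,20,param1=80,param2=15,minRadius=92,maxRadius=108)
if cs is not None:
    for c in cs[0][:3]: print("disc",np.round([cx+.06-c[1]*res,cy+.06-c[0]*res,c[2]*res],4))
# radial refine: dark/bright boundary at r~30mm, on the far and side edges
E
python3 ana.py w8 .093
```

```text
15.95 [0.5338 0.2417 0.179 ] [-3.000e-04  2.680e-02  9.996e-01 -5.000e-04] 65.70646984690485
pin_foot 0.6 [281.6 243.5] [0.5848 0.2432]
pin_stand 0.76 [280.3 238.8] [0.584  0.2419]
pin_stand 0.73 [264.8 126.5] [0.461  0.2324]
sleeve 0.77 [277.3 219.8] [0.5551 0.2402]
sleeve 0.28 [279.8 239.2] [0.5765 0.2416]
t 16.1 pos [0.5343 0.2415 0.1794] d_cm [ 5.27 -0.05  0.01] rot_deg [0.06 0.01 0.1 ] q [ 0.32  0.68 -1.13  1.75  0.67  1.16  0.51] F [ 0.31  0.11 -1.28] gap 0.0345 25.5
cam [0.4512 0.2469 0.3358]
ring px [277.75 226.38] r 8.56 [0.5366 0.2418 0.093 ]
disc [0.582  0.2421 0.0292]
```

```bash
cat > disc.py <<'E'
from rect import *
from scipy.optimize import least_squares
cals={"w8":pickle.load(open("wcal.pkl","rb"))}
def fit(img,cal,cam,x0,y0,z,rad,lo,hi,name):
    g=cv2.cvtColor(img,cv2.COLOR_BGR2GRAY).astype(float)
    res=.0002
    a=cv2.GaussianBlur(rectify(g.astype(np.float32),cal,cam,x0,y0,z,.05,res),(0,0),2)
    pts=[]
    for t in np.radians(np.arange(0,360,4)):
        r=np.arange(lo,hi,res); X=x0+r*np.cos(t);Y=y0+r*np.sin(t)
        p=cv2.remap(a,((y0+.05-Y)/res).astype(np.float32)[None],((x0+.05-X)/res).astype(np.float32)[None],cv2.INTER_LINEAR)[0]
        d=np.gradient(p); i=d.argmax()
        if d[i]>1.0 : pts.append((X[i],Y[i]))
    pts=np.array(pts)
    f=lambda q:np.hypot(pts[:,0]-q[0],pts[:,1]-q[1])-rad
    s=least_squares(f,[x0,y0],loss="soft_l1",f_scale=.0005); print(name,len(pts),s.x.round(4),"med res",np.median(abs(s.fun)).round(5))
    f3=lambda q:np.hypot(pts[:,0]-q[0],pts[:,1]-q[1])-q[2]
    s=least_squares(f3,[x0,y0,rad],loss="soft_l1",f_scale=.0005); print("   free r",s.x.round(4))
if __name__=="__main__":
    im=cv2.imread("pics/w8.png"); cal=cals["w8"]
    fit(im,cal,"wrist",.584,.242,.012,.03,.022,.038,"w8 disc")
    top=cv2.imread("pics/top0.png"); fit(top,get_calibration("top"),"top",.584,.242,.012,.03,.022,.038,"top disc")
    g=cv2.cvtColor(im,cv2.COLOR_BGR2GRAY)
    p=proj("wrist",np.array([.584,.242,.05]),cal); print(p, proj("wrist",np.array([.584,.242,.03]),cal))
    u,v=p.astype(int); print("cols",u-11,"rows",v-14); print("\n".join(" ".join(f"{x:3d}" for x in r) for r in g[v-14:v+14,u-11:u+12]))
E
python3 disc.py
```

```text
w8 disc 86 [0.5838 0.2421] med res 0.00056
   free r [0.5838 0.2421 0.0299]
top disc 90 [0.5865 0.2415] med res 0.00039
   free r [0.5864 0.2414 0.0301]
[280.71125521 257.78452296] [280.58849208 249.55834133]
cols 269 rows 243
 77  79  60  26  36  48  47  80  95  97 102 107 105 105 133 138  89  58  50  49  47  50  50
 75  79  59  37  53  49  97 148 136 104 106 105 108 107 138 160 153 121  70  47  48  51  52
 76  70  49  53  62  77 136 165 139 104 105 101 102 104 133 156 158 155 111  51  43  53  51
 72  69  58  58  78 120 158 158 135 101 104 101 104 105 135 158 159 160 130  71  49  50  53
 76  77  56  61 105 148 161 158 137 106  90  67  62  83 133 159 161 163 133  75  47  51  47
 76  77  59  52 108 148 159 159 134  87  56  50  51  57  87 137 162 161 134  75  46  49  52
 78  80  70  61 117 158 160 159 137  81  47  50  52  51  81 140 163 163 137  75  46  49  50
 78  78  79  86 129 156 162 160 161 121  52  50  53  54  80 140 161 161 147  94  46  51  52
 77  75  78  71 112 155 164 159 166 121  50  48  51  52  69 126 163 162 146  93  49  52  55
 79  77  80  74  90 141 161 158 159 118  47  
[... 1002 characters left out ...]
  78  79  76  80  81  82  82  79  80  78  71  55  48  53
 73  80  77  78  79  81  81  81  79  78  77  79  79  78  80  79  79  79  78  77  56  47  49
 94  81  80  78  79  79  79  79  79  81  78  76  79  80  79  80  82  78  83  76  59  46  50
151 127 112  97  89  83  81  78  80  77  77  79  78  78  81  77  80  79  81  89  66  47  45
188 190 180 161 140 129 115 103  97  87  83  95  96  94  93  96  91  90 111 140 100  46  50
191 190 192 192 190 190 181 168 153 136 136 146 158 155 152 151 151 146 173 187 126  45  47
191 189 190 188 191 193 190 189 191 191 192 192 192 192 190 189 189 188 189 188 127  54  49
193 191 190 190 191 192 190 191 191 191 189 191 189 190 192 189 188 188 190 188 133  59  47
```

```bash
sed -i 's/np.arange(0,360,4)/ANG/; s/^def fit/ANG=np.arange(-75,76,3)\ndef fit/' disc.py; python3 disc.py | grep -E "disc|free"; python3 - <<'E'
from h import *; import pickle
cal=pickle.load(open("wcal.pkl","rb"))
print("tip",at_z("wrist",[281,259.5],.05,cal).round(4),"ring",[at_z("wrist",[277.75,226.4],z,cal).round(4)[:2] for z in (.090,.093,.096)])
E
```

```text
w8 disc 44 [0.584  0.2419] med res 0.00024
   free r [0.5851 0.242  0.0291]
top disc 51 [0.5865 0.2415] med res 0.00025
   free r [0.5867 0.2415 0.0298]
tip [0.5859 0.2422 0.05  ] ring [array([0.5376, 0.2417]), array([0.5366, 0.2418]), array([0.5355, 0.2418])]
```

Request:
{"fn": "move_arm", "kwargs": {
  "plan": [
    {"grip":3.2,"translation":[0.6,0,0],"twist":[0,0,0]},
    {"grip":3.2,"translation":[1.1,0,0],"twist":[0,0,0]},
    {"grip":3.2,"translation":[1.2,0,0],"twist":[0,0,0]},
    {"grip":3.2,"translation":[1.2,0.03,0],"twist":[0,0,0]},
    {"grip":3.2,"translation":[0.8,0,0],"twist":[0,0,0]},
    {"grip":3.2,"translation":[0,0,-0.9],"twist":[0,0,0]},
    {"grip":3.2,"translation":[0,0,-0.8],"twist":[0,0,0]},
    {"grip":3.2,"translation":[0,0,-0.5],"twist":[0,0,0]},
    {"grip":3.2,"translation":[0,0,0],"twist":[0,0,0]},
    {"grip":3.2,"translation":[0,0,0],"twist":[0,0,0]},
    {"grip":3.2,"translation":[0,0,0],"twist":[0,0,0]}
  ]
}}

```text
time: 17.02
tool_pos: [0.5835, 0.2421, 0.1573]
orientation: [0.0, 0.027, 1.0, -0.0]
wrist_force: [0.2, 0.4, -0.3]
finger_gap: 0.034
grip_force: 25.5
```

```bash
python3 look.py w9 pin_foot pin_stand sleeve; python3 go.py .587 .241 .1795 177; python3 ana.py w9 .071; python3 - <<'E'
from h import *; import pickle
from disc import fit
cal=pickle.load(open("wcal.pkl","rb"))
im=cv2.imread("pics/w9.png");fit(im,cal,"wrist",.5855,.242,.012,.03,.024,.038,"disc")
g=cv2.cvtColor(im,cv2.COLOR_BGR2GRAY);print("cols 266, rows 212"); print("\n".join(" ".join(f"{x:3d}" for x in r) for r in g[212:242,266:291]))
for p in ([.5855,.242,.05],[.5855,.242,.045],[.5855,.242,.03],[.5885,.242,.05]): print(proj("wrist",np.array(p),cal).round(1))
E
```

```text
17.0667 [0.5837 0.2421 0.1576] [ 3.000e-04  2.710e-02  9.996e-01 -2.000e-04] 65.70646984690485
pin_foot 0.66 [279.4 205.9] [0.5864 0.2436]
pin_stand 0.55 [276.4 201.1] [0.5847 0.2407]
sleeve 0.71 [278.2 219.1] [0.5971 0.2419]
sleeve 0.61 [159.9 191. ] [0.5625 0.1287]
t 17.22 pos [0.584  0.242  0.1577] d_cm [ 0.3  -0.1   2.18] rot_deg [0.02 0.05 0.12] q [ 0.27  0.77 -1.07  1.65  0.72  1.17  0.54] F [-0.12 -0.63 -1.12] gap 0.0342 25.5
cam [0.5006 0.2472 0.3141]
ring px [277.88 226.12] r 5.6 [0.5862 0.2422 0.071 ]
disc [0.584  0.2424 0.0295]
disc 49 [0.5839 0.2421] med res 0.00038
   free r [0.5848 0.2421 0.0294]
cols 266, rows 212
 76  75  64  86 136 156 155 156 129  72  45  52  51  53  48 115 153 157 155 153 118  58  65  71  69
 74  74  63  67 109 142 154 158 130  73  41  48  54  49  53 115 155 157 157 136  85  62  74  72  70
 72  71  73  73  72 120 155 142 109  62  50  46  53  52  54  99 140 154 145 108  67  71  75  73  76
 73  74  74  72  72  99 119  91  61  51  50  48  49  51  53  61  72  96  98  75  74  73  78  76  75
 69  71  75  76  69  68  63  54  48  49  49  50  49  50  57  54
[... 1892 characters left out ...]
 185 185 186 184 183 184 152  86  49  48  52
 51  51  67 145 184 185 187 184 185 187 186 186 188 184 184 188 184 183 184 182 163 105  47  50  53
 49  49  68 145 186 187 187 188 185 185 184 188 185 183 185 188 183 183 182 181 165 107  47  47  49
 52  52  71 142 187 187 186 188 186 186 187 188 184 185 185 185 185 181 182 181 165 107  46  50  51
 51  54  86 155 184 186 188 186 187 186 187 186 188 185 182 181 182 181 183 182 181 130  44  48  48
 52  52  92 155 185 185 185 189 183 187 183 186 185 185 185 184 184 186 182 186 185 134  44  47  50
 52  49  90 157 185 186 186 186 187 185 182 186 186 186 184 188 184 185 184 181 182 131  42  47  48
[277.6 217.1]
[277.6 215.4]
[277.6 210.4]
[277.8 220.5]
```

The sleeve ring (col 277.9) and pin (col 278) line up in y, and the x estimates agree within about 1 mm. Lowering in small, felt steps.

Request:
{"fn": "move_arm", "kwargs": {
  "plan": [
    {"grip":3.2,"translation":[0,0,-0.5],"twist":[0,0,0]},
    {"grip":3.2,"translation":[0,0,-0.4],"twist":[0,0,0]},
    {"grip":3.2,"translation":[0,0,-0.1],"twist":[0,0,0]},
    {"grip":3.2,"translation":[0,0,0],"twist":[0,0,0]}
  ]
}}

```text
time: 17.55
tool_pos: [0.5835, 0.2416, 0.1465]
orientation: [-0.0, 0.027, 1.0, -0.001]
wrist_force: [0.1, 0.2, -1.5]
finger_gap: 0.0341
grip_force: 25.5
```

Request:
{"fn": "move_arm", "kwargs": {
  "plan": [
    {"grip":3.2,"translation":[0,0,-0.1],"twist":[0,0,0]},
    {"grip":3.2,"translation":[0,0,0],"twist":[0,0,0]}
  ]
}}

```text
time: 17.72
tool_pos: [0.5838, 0.2419, 0.1461]
orientation: [0.0, 0.027, 1.0, -0.0]
wrist_force: [-0.6, -0.3, -1.3]
finger_gap: 0.0341
grip_force: 25.5
```

Request:
{"fn": "move_arm", "kwargs": {
  "plan": [
    {"grip":3.2,"translation":[0,0,-0.1],"twist":[0,0,0]},
    {"grip":3.2,"translation":[0,0,0],"twist":[0,0,0]}
  ]
}}

```text
time: 17.88
tool_pos: [0.5838, 0.2419, 0.1452]
orientation: [0.0, 0.027, 1.0, -0.0]
wrist_force: [0.1, 1.1, -1.1]
finger_gap: 0.0338
grip_force: 25.5
```

Request:
{"fn": "move_arm", "kwargs": {
  "plan": [
    {"grip":3.2,"translation":[0,0,-0.15],"twist":[0,0,0]},
    {"grip":3.2,"translation":[0,0,0],"twist":[0,0,0]}
  ]
}}

```text
time: 18.05
tool_pos: [0.5838, 0.2418, 0.1436]
orientation: [0.0, 0.027, 1.0, -0.0]
wrist_force: [0.8, -0.1, -1.3]
finger_gap: 0.0335
grip_force: 25.5
```

Request:
{"fn": "move_arm", "kwargs": {
  "plan": [
    {"grip":3.2,"translation":[0,0,-0.15],"twist":[0,0,0]},
    {"grip":3.2,"translation":[0,0,0],"twist":[0,0,0]}
  ]
}}

```text
time: 18.22
tool_pos: [0.5838, 0.2418, 0.142]
orientation: [-0.0, 0.027, 1.0, -0.0]
wrist_force: [0.1, 0.0, -1.0]
finger_gap: 0.0342
grip_force: 25.5
```

Request:
{"fn": "move_arm", "kwargs": {
  "plan": [
    {"grip":3.2,"translation":[0,0,-0.15],"twist":[0,0,0]},
    {"grip":3.2,"translation":[0,0,0],"twist":[0,0,0]}
  ]
}}

```text
time: 18.38
tool_pos: [0.5837, 0.2417, 0.1405]
orientation: [-0.0, 0.027, 1.0, -0.0]
wrist_force: [0.2, -0.1, -1.6]
finger_gap: 0.0341
grip_force: 25.5
```

```bash
python3 look.py w10 sleeve;python3 ana.py w10 .054; python3 go.py .587 .241 .1795 177; python3 - <<'E'
from h import *; import pickle
g=cv2.imread("pics/w10.png",0);print("cols 266, rows 212"); print("\n".join(" ".join(f"{x:3d}" for x in r) for r in g[212:236,266:291]))
E
```

```text
18.4333 [0.5838 0.2418 0.1406] [-0.000e+00  2.730e-02  9.996e-01 -3.000e-04] 65.70646984690485
sleeve 0.73 [277.8 219.5] [0.5922 0.2415]
cam [0.501  0.247  0.2973]
ring px [277.62 226.  ] r 5.54 [0.5864 0.2417 0.054 ]
disc [0.5844 0.2424 0.0298]
t 18.48 pos [0.5838 0.2419 0.1407] d_cm [ 0.32 -0.09  3.88] rot_deg [0.03 0.   0.13] q [ 0.27  0.78 -1.05  1.66  0.74  1.15  0.53] F [ 0.16  0.04 -1.49] gap 0.0341 25.5
cols 266, rows 212
 65  49  53  98 139 154 153 152 128  93  73  56  54  57  68 121 153 153 154 154 152 112  60  56  63
 64  51  54 103 142 153 153 151 127  86  56  46  47  50  54 115 153 154 155 153 157 125  69  50  58
 67  50  50 103 144 152 154 145 104  59  50  51  48  50  52  85 137 156 154 156 158 125  75  59  66
 69  69  63 112 150 150 133  89  58  49  52  53  51  51  55  58  71  95 136 156 154 122  64  68  71
 74  73  64 112 153 127  73  52  49  48  50  47  51  49  53  51  52  57 101 142 152 119  64  65  68
 70  73  68  93 111  87  49  47  48  46  49  49  50  52  52  51  52  56  69 124 152 116  60  71  70
 73  72  68  64  69  64  50  50  72  91 100 109 122 122 100  66  5
[... 1033 characters left out ...]

 47  50  47  80 135 156 149 109  52  53  51  52  48  45  48  46  58 115 152 146  95  46  49  49  49
 49  50  51  63  97 138 156 134  84  49  48  51  52  47  48  73 118 145 159 129  60  50  45  48  48
 49  50  47  59  73 108 146 155 140 114  78  55  62  70  84 126 154 166 153 105  60  47  48  48  47
 52  49  48  60  71  78 113 148 155 145 138 135 136 140 147 161 173 158 109  78  66  53  51  49  50
 52  51  53  60  70  73  78  98 128 153 164 163 167 174 175 162 119  88  76  74  65  53  48  47  47
 51  51  50  62  71  74  72  77  84 100 133 140 128 119 110  91  81  76  72  74  64  49  48  49  51
 50  52  52  63  77  78  73  74  73  76  81  86  83  78  76  73  75  74  77  73  64  53  44  48  53
```

The pin tip shows inside the bore at (278,223.5), concentric with the sleeve. Continuing down toward the seat.

Request:
{"fn": "move_arm", "kwargs": {
  "plan": [
    {"grip":3.2,"translation":[0,0,-0.2],"twist":[0,0,0]},
    {"grip":3.2,"translation":[0,0,-0.2],"twist":[0,0,0]},
    {"grip":3.2,"translation":[0,0,-0.2],"twist":[0,0,0]},
    {"grip":3.2,"translation":[0,0,-0.2],"twist":[0,0,0]},
    {"grip":3.2,"translation":[0,0,0],"twist":[0,0,0]}
  ]
}}

```text
time: 18.9
tool_pos: [0.5837, 0.2417, 0.1322]
orientation: [-0.0, 0.027, 1.0, -0.0]
wrist_force: [0.3, 0.0, -1.9]
finger_gap: 0.0337
grip_force: 25.5
```

Request:
{"fn": "move_arm", "kwargs": {
  "plan": [
    {"grip":3.2,"translation":[0,0,-0.15],"twist":[0,0,0]},
    {"grip":3.2,"translation":[0,0,0],"twist":[0,0,0]}
  ]
}}

```text
time: 19.07
tool_pos: [0.5838, 0.2418, 0.131]
orientation: [-0.0, 0.027, 1.0, -0.0]
wrist_force: [-0.4, 0.8, -0.0]
finger_gap: 0.034
grip_force: 25.5
```

Request:
{"fn": "move_arm", "kwargs": {
  "plan": [
    {"grip":3.2,"translation":[0,0,-0.15],"twist":[0,0,0]},
    {"grip":3.2,"translation":[0,0,0],"twist":[0,0,0]}
  ]
}}

```text
time: 19.23
tool_pos: [0.5838, 0.2418, 0.1295]
orientation: [-0.0, 0.027, 1.0, -0.0]
wrist_force: [0.8, 0.1, -1.4]
finger_gap: 0.034
grip_force: 25.5
```

Request:
{"fn": "move_arm", "kwargs": {
  "plan": [
    {"grip":3.2,"translation":[0,0,-0.1],"twist":[0,0,0]},
    {"grip":3.2,"translation":[0,0,0],"twist":[0,0,0]}
  ]
}}

```text
time: 19.4
tool_pos: [0.5838, 0.2418, 0.1286]
orientation: [0.0, 0.027, 1.0, -0.0]
wrist_force: [0.1, -0.1, -1.2]
finger_gap: 0.0341
grip_force: 25.5
```

Request:
{"fn": "move_arm", "kwargs": {
  "plan": [
    {"grip":3.2,"translation":[0,0,-0.1],"twist":[0,0,0]},
    {"grip":3.2,"translation":[0,0,0],"twist":[0,0,0]}
  ]
}}

```text
time: 19.57
tool_pos: [0.5838, 0.2418, 0.1276]
orientation: [0.0, 0.027, 1.0, -0.0]
wrist_force: [-0.4, -0.1, -1.2]
finger_gap: 0.0341
grip_force: 25.5
```

Request:
{"fn": "move_arm", "kwargs": {
  "plan": [
    {"grip":3.2,"translation":[0,0,-0.1],"twist":[0,0,0]},
    {"grip":3.2,"translation":[0,0,0],"twist":[0,0,0]}
  ]
}}

```text
time: 19.73
tool_pos: [0.5838, 0.2418, 0.1266]
orientation: [0.0, 0.027, 1.0, -0.0]
wrist_force: [-0.7, -0.2, -0.5]
finger_gap: 0.0336
grip_force: 25.5
```

Request:
{"fn": "move_arm", "kwargs": {
  "plan": [
    {"grip":3.2,"translation":[0,0,-0.1],"twist":[0,0,0]},
    {"grip":3.2,"translation":[0,0,0],"twist":[0,0,0]}
  ]
}}

```text
time: 19.9
tool_pos: [0.5838, 0.2418, 0.1256]
orientation: [0.0, 0.027, 1.0, -0.0]
wrist_force: [-1.0, 0.2, -1.2]
finger_gap: 0.0338
grip_force: 25.5
```

Request:
{"fn": "move_arm", "kwargs": {
  "plan": [
    {"grip":3.2,"translation":[0,0,-0.1],"twist":[0,0,0]},
    {"grip":3.2,"translation":[0,0,0],"twist":[0,0,0]}
  ]
}}

```text
time: 20.07
tool_pos: [0.5838, 0.2418, 0.1246]
orientation: [0.0, 0.027, 1.0, -0.0]
wrist_force: [0.1, 0.3, -2.0]
finger_gap: 0.0341
grip_force: 25.5
```

Request:
{"fn": "move_arm", "kwargs": {
  "plan": [
    {"grip":3.2,"translation":[0,0,-0.1],"twist":[0,0,0]},
    {"grip":3.2,"translation":[0,0,0],"twist":[0,0,0]}
  ]
}}

```text
time: 20.23
tool_pos: [0.5838, 0.2418, 0.1236]
orientation: [-0.0, 0.027, 1.0, -0.0]
wrist_force: [0.1, -0.2, -1.4]
finger_gap: 0.0338
grip_force: 25.5
```

Request:
{"fn": "move_arm", "kwargs": {
  "plan": [
    {"grip":3.2,"translation":[0,0,-0.1],"twist":[0,0,0]},
    {"grip":3.2,"translation":[0,0,0],"twist":[0,0,0]}
  ]
}}

```text
time: 20.4
tool_pos: [0.5838, 0.2418, 0.1226]
orientation: [0.0, 0.027, 1.0, -0.0]
wrist_force: [0.4, 0.1, -1.7]
finger_gap: 0.034
grip_force: 25.5
```

Request:
{"fn": "move_arm", "kwargs": {
  "plan": [
    {"grip":3.2,"translation":[0,0,-0.1],"twist":[0,0,0]},
    {"grip":3.2,"translation":[0,0,0],"twist":[0,0,0]}
  ]
}}

```text
time: 20.57
tool_pos: [0.5838, 0.2418, 0.1216]
orientation: [0.0, 0.027, 1.0, -0.0]
wrist_force: [-0.6, 0.3, -0.8]
finger_gap: 0.0338
grip_force: 25.5
```

Request:
{"fn": "move_arm", "kwargs": {
  "plan": [
    {"grip":3.2,"translation":[0,0,-0.1],"twist":[0,0,0]},
    {"grip":3.2,"translation":[0,0,0],"twist":[0,0,0]}
  ]
}}

```text
time: 20.73
tool_pos: [0.5838, 0.2419, 0.1206]
orientation: [0.0, 0.027, 1.0, -0.0]
wrist_force: [-0.3, 0.4, -1.1]
finger_gap: 0.0342
grip_force: 25.5
```

Request:
{"fn": "move_arm", "kwargs": {
  "plan": [
    {"grip":3.2,"translation":[0,0,-0.1],"twist":[0,0,0]},
    {"grip":3.2,"translation":[0,0,0],"twist":[0,0,0]}
  ]
}}

```text
time: 20.9
tool_pos: [0.5838, 0.2418, 0.1196]
orientation: [0.0, 0.027, 1.0, -0.0]
wrist_force: [0.4, 0.1, -1.9]
finger_gap: 0.034
grip_force: 25.5
```

Request:
{"fn": "move_arm", "kwargs": {
  "plan": [
    {"grip":3.2,"translation":[0,0,-0.1],"twist":[0,0,0]},
    {"grip":3.2,"translation":[0,0,0],"twist":[0,0,0]}
  ]
}}

```text
time: 21.07
tool_pos: [0.5838, 0.2418, 0.1186]
orientation: [0.0, 0.027, 1.0, -0.0]
wrist_force: [0.8, -0.2, -1.4]
finger_gap: 0.0344
grip_force: 25.5
```

Request:
{"fn": "move_arm", "kwargs": {
  "plan": [
    {"grip":3.2,"translation":[0,0,-0.1],"twist":[0,0,0]},
    {"grip":3.2,"translation":[0,0,0],"twist":[0,0,0]}
  ]
}}

```text
time: 21.23
tool_pos: [0.5839, 0.2419, 0.1177]
orientation: [0.0, 0.027, 1.0, -0.0]
wrist_force: [0.4, 0.6, -1.8]
finger_gap: 0.034
grip_force: 25.5
```

Request:
{"fn": "move_arm", "kwargs": {
  "plan": [
    {"grip":3.2,"translation":[0,0,-0.1],"twist":[0,0,0]},
    {"grip":3.2,"translation":[0,0,0],"twist":[0,0,0]}
  ]
}}

```text
time: 21.4
tool_pos: [0.584, 0.242, 0.1171]
orientation: [0.0, 0.027, 1.0, -0.0]
wrist_force: [-1.3, 0.1, 2.3]
finger_gap: 0.0338
grip_force: 25.5
```

Seat felt at about 3.7 N. Press slightly more.

Request:
{"fn": "move_arm", "kwargs": {
  "plan": [
    {"grip":3.2,"translation":[0,0,-0.07],"twist":[0,0,0]},
    {"grip":3.2,"translation":[0,0,0],"twist":[0,0,0]},
    {"grip":3.2,"translation":[0,0,0],"twist":[0,0,0]}
  ]
}}

```text
time: 21.65
tool_pos: [0.5841, 0.2421, 0.1166]
orientation: [0.0, 0.027, 1.0, -0.0]
wrist_force: [-0.7, -0.8, 4.5]
finger_gap: 0.0339
grip_force: 25.5
```

```bash
python3 go.py .587 .241 .117 177
```

```text
t 21.65 pos [0.5841 0.2421 0.1166] d_cm [ 0.29 -0.11  0.04] rot_deg [0.02 0.05 0.13] q [ 0.25  0.81 -1.03  1.67  0.76  1.11  0.51] F [-0.7  -0.79  4.54] gap 0.0339 25.5
```

Request:
{"fn": "move_arm", "kwargs": {
  "plan": [
    {"grip":3.2,"translation":[0,0,-0.03],"twist":[0,0,0]},
    {"grip":3.2,"translation":[0,0,0],"twist":[0,0,0]},
    {"grip":3.2,"translation":[0,0,0],"twist":[0,0,0]}
  ]
}}

```text
time: 21.9
tool_pos: [0.5841, 0.2421, 0.1162]
orientation: [0.0, 0.027, 1.0, -0.0]
wrist_force: [-0.7, -1.2, 5.1]
finger_gap: 0.0344
grip_force: 25.5
```

Request:
{"fn": "move_arm", "kwargs": {
  "plan": [
    {"grip":3.2,"translation":[0,0,0],"twist":[0,0,0]},
    {"grip":3.2,"translation":[0,0,0],"twist":[0,0,0]},
    {"grip":3.2,"translation":[0,0,0],"twist":[0,0,0]}
  ]
}}

```text
time: 22.15
tool_pos: [0.584, 0.2421, 0.1162]
orientation: [0.0, 0.027, 1.0, -0.0]
wrist_force: [-1.0, -0.3, 5.8]
finger_gap: 0.0341
grip_force: 25.5
```

Request:
{"fn": "move_arm", "kwargs": {
  "plan": [
    {"grip":3.2,"translation":[0,0,0],"twist":[0,0,0]},
    {"grip":3.2,"translation":[0,0,0],"twist":[0,0,0]},
    {"grip":3.2,"translation":[0,0,0],"twist":[0,0,0]},
    {"grip":3.2,"translation":[0,0,0],"twist":[0,0,0]}
  ]
}}

```text
time: 22.48
tool_pos: [0.5841, 0.242, 0.1162]
orientation: [0.0, 0.027, 1.0, -0.0]
wrist_force: [-1.1, -1.2, 5.5]
finger_gap: 0.0338
grip_force: 25.5
```

Pressed home at about 7 N for over 0.6 s. Ease, open to the carrying grip, and lift away.

Request:
{"fn": "move_arm", "kwargs": {
  "squeeze": 14,
  "plan": [
    {"grip":3.2,"translation":[0,0,0.08],"twist":[0,0,0]},
    {"grip":3.2,"translation":[0,0,0],"twist":[0,0,0]},
    {"grip":3.2,"translation":[0,0,0],"twist":[0,0,0]}
  ]
}}

```text
time: 22.73
tool_pos: [0.584, 0.2418, 0.1162]
orientation: [0.0, 0.027, 1.0, -0.0]
wrist_force: [0.4, -0.1, -1.7]
finger_gap: 0.0352
grip_force: 14.0
```

Request:
{"fn": "move_arm", "kwargs": {
  "squeeze": 7,
  "plan": [
    {"grip":3.2,"translation":[0,0,0],"twist":[0,0,0]},
    {"grip":3.2,"translation":[0,0,0],"twist":[0,0,0]},
    {"grip":3.2,"translation":[0,0,0],"twist":[0,0,0]},
    {"grip":3.2,"translation":[0,0,0],"twist":[0,0,0]}
  ]
}}

```text
time: 23.07
tool_pos: [0.5836, 0.2418, 0.1163]
orientation: [-0.0, 0.027, 1.0, -0.0]
wrist_force: [-0.5, 0.2, -0.9]
finger_gap: 0.0417
grip_force: 7.0
```

```bash
python3 go.py .587 .241 .117 177
```

```text
t 23.07 pos [0.5836 0.2418 0.1163] d_cm [ 0.34 -0.08  0.07] rot_deg [ 0.04 -0.01  0.12] q [ 0.25  0.81 -1.03  1.67  0.76  1.11  0.51] F [-0.46  0.17 -0.85] gap 0.0417 7.0
```

Request:
{"fn": "move_arm", "kwargs": {
  "plan": [
    {"grip":3.2,"translation":[0,0,0.3],"twist":[0,0,0]},
    {"grip":3.2,"translation":[0,0,0.4],"twist":[0,0,0]},
    {"grip":3.2,"translation":[0,0,0.5],"twist":[0,0,0]},
    {"grip":3.2,"translation":[0,0,0.8],"twist":[0,0,0]},
    {"grip":3.2,"translation":[0,0,1.2],"twist":[0,0,0]},
    {"grip":3.2,"translation":[0,0,1.5],"twist":[0,0,0]},
    {"grip":3.2,"translation":[0,0,1.5],"twist":[0,0,0]},
    {"grip":3.2,"translation":[0,0,1.5],"twist":[0,0,0]},
    {"grip":3.2,"translation":[0,0,0.8],"twist":[0,0,0]},
    {"grip":3.2,"translation":[0,0,0],"twist":[0,0,0]}
  ]
}}

```text
time: 23.9
tool_pos: [0.5851, 0.2429, 0.2048]
orientation: [0.002, 0.027, 1.0, 0.001]
wrist_force: [0.4, 0.3, -1.3]
finger_gap: 0.0413
grip_force: 7.0
```

```bash
python3 look.py w11 sleeve tongs pin_foot; python3 go.py .43 .377 .2 173; python3 - <<'E'
from h import *; import pickle
cal=pickle.load(open("wcal.pkl","rb")); g=cv2.imread("pics/w11.png",0)
u,v=proj("wrist",np.array([.585,.242,.03]),cal).astype(int);print("ctr",u,v,"from",u-12,v-14)
print("\n".join(" ".join(f"{x:3d}" for x in r) for r in g[v-14:v+14,u-12:u+13]))
E
```

```text
23.95 [0.5845 0.2423 0.2032] [1.300e-03 2.740e-02 9.996e-01 1.000e-04] 65.70646984690485
sleeve 0.55 [276.8 193. ] [0.5854 0.2422]
tongs 0.59 [278.  226.5] [0.6288 0.2411]
pin_foot 0.79 [277.5 192. ] [0.5863 0.2429]
t 24.1 pos [0.5835 0.2414 0.2007] d_cm [-15.35  13.56  -0.07] rot_deg [ 0.08 -0.05 -3.87] q [ 0.29  0.72 -1.1   1.61  0.68  1.24  0.57] F [ 0.33  0.36 -0.8 ] gap 0.042 7.0
ctr 276 194 from 264 180
 73  74  76  74  65  47  47  50  46  44  44  47  48  47  49  47  46  46  42  47  63  71  73  71  75
 72  75  67  57  49  48  48  46  47  46  44  45  46  47  47  46  43  50  45  45  64  77  75  73  76
 75  73  61  46  48  45  46  48  45  47  48  44  46  47  44  48  47  47  48  49  60  73  71  75  73
 73  72  64  46  46  46  49  48  49  47  42  33  35  38  34  37  46  48  46  49  61  73  72  74  73
 74  75  75  61  47  50  48  45  44  33  30  27  22  26  31  33  31  34  38  44  63  72  71  73  71
 77  76  74  62  49  49  43  34  31  31  37  43  42  43  43  43  30  26  38  44  50  64  74  74  72
 75  74  74  64  49  43  35  29  38  38  44  45  49  49  48  49  44  40  31  34  40  61
[... 1412 characters left out ...]

 75  76  70  74  73  74  74  78 118 148 132 107 133 143 120 147 158 111  81  75  75  76  74  75  77
 72  73  73  70  72  73  71  73  83 104 129 144 155 141 123 118  95  80  77  78  74  78  80  76  78
 75  73  70  73  74  72  77  75  75  80  87  94  95  93  88  82  78  76  77  78  76  74  76  75  77
 74  77  75  74  76  78  75  77  75  76  80  80  83  80  78  78  75  78  77  72  73  74  76  74  72
 74  77  75  75  79  75  77  77  78  77  77  78  77  73  72  79  72  74  73  72  75  74  71  74  72
 78  78  78  78  79  77  76  77  75  74  75  77  73  72  74  72  73  71  72  73  70  72  72  73  73
 78  79  75  76  78  71  73  74  72  72  70  75  74  74  71  70  73  71  72  73  73  73  72  70  74
```

The sleeve ring surrounds the pin. Returning to the original grasp pose above the stand, TCP (0.4272, 0.3773), yaw 173.3.

Request:
{"fn": "move_arm", "kwargs": {
  "plan": [
    {"grip":3.2,"translation":[-0.7,0.6,0],"twist":[0,0,-0.3]},
    {"grip":3.2,"translation":[-1.3,1.1,0],"twist":[0,0,-0.3]},
    {"grip":3.2,"translation":[-1.4,1.2,0],"twist":[0,0,-0.3]},
    {"grip":3.2,"translation":[-1.4,1.2,0],"twist":[0,0,-0.3]},
    {"grip":3.2,"translation":[-1.4,1.2,0],"twist":[0,0,-0.3]},
    {"grip":3.2,"translation":[-1.4,1.2,0],"twist":[0,0,-0.3]},
    {"grip":3.2,"translation":[-1.4,1.2,0],"twist":[0,0,-0.3]},
    {"grip":3.2,"translation":[-1.4,1.2,0],"twist":[0,0,-0.3]},
    {"grip":3.2,"translation":[-1.4,1.2,0],"twist":[0,0,-0.3]},
    {"grip":3.2,"translation":[-1.4,1.2,0],"twist":[0,0,-0.3]},
    {"grip":3.2,"translation":[-1.3,1.2,0],"twist":[0,0,-0.3]},
    {"grip":3.2,"translation":[-0.9,0.8,0],"twist":[0,0,-0.3]},
    {"grip":3.2,"translation":[-0.2,0.2,0],"twist":[0,0,-0.2]},
    {"grip":3.2,"translation":[0,0,0],"twist":[0,0,0]},
    {"grip":3.2,"translation":[0,0,0],"twist":[0,0,0]},
    {"grip":3.2,"translation":[0,0,0],"twist":[0,0,0]}
  ]
}}

```text
time: 25.43
tool_pos: [0.4287, 0.376, 0.2012]
orientation: [0.0, 0.061, 0.998, -0.001]
wrist_force: [0.8, -0.2, -0.8]
finger_gap: 0.0421
grip_force: 7.0
```

```bash
python3 look.py w12 tongs tongs_stand; python3 go.py .4272 .3773 .2 173.3; python3 - <<'E'
from h import *; import pickle
cal=pickle.load(open("wcal.pkl","rb")); im=cv2.imread("pics/w12.png"); g=cv2.imread("pics/w12.png",0)
c=np.array([.4295,.376]);yaw=np.radians(-6.7); R=np.array([[np.cos(yaw),-np.sin(yaw)],[np.sin(yaw),np.cos(yaw)]])
for sx in (-1,1):
  for sy in (-1,1):
    q=c+R@[sx*.0055,sy*.017]; print("slot",sx,sy,proj("wrist",np.array([*q,.056]),cal).round(1))
print("tip exp",[proj("wrist",np.array([.4295+dx-.0035,.3765+s*.011,.2-.094]),cal).round(1) for s in (1,-1) for dx in (0,)])
print("rows 205.. step1, cols 240..316 step 2")
print("\n".join(f"{r}: "+" ".join(f"{x:3d}" for x in g[r,246:312:2]) for r in range(168,240,2)))
E
```

```text
25.4833 [0.4288 0.3759 0.2012] [ 1.000e-04  6.130e-02  9.981e-01 -6.000e-04] 65.70646984690485
tongs 0.89 [280.2 225.1] [0.4686 0.3736]
tongs_stand 0.6 [275.6 189.4] [0.4277 0.3733]
t 25.58 pos [0.4287 0.3761 0.2013] d_cm [-0.15  0.12 -0.13] rot_deg [0.05 0.   0.33] q [ 0.05  0.62 -1.14  1.77  0.61  1.16  0.18] F [-0.49 -0.08 -0.7 ] gap 0.0417 7.0
slot -1 -1 [260.3 198.4]
slot -1 1 [295.8 198.3]
slot 1 -1 [260.6 209.4]
slot 1 1 [295.6 209.3]
tip exp [array([291.5, 214.6]), array([264.6, 217.7])]
rows 205.. step1, cols 240..316 step 2
168: 198 187 134 130 135 132 133 127 131 132 131 132 133 133 129 134 132 129 132 131 132 134 132 133 133 132 133 132 129 131 132 197 196
170: 197 185 126 104 103 106 109 106 108 108 107 107 106 104 109 117 118 118 116 115 111 112 113 112 132 130 132 131 132 132 133 195 199
172: 199 194  81  64  60  62  64  62  64  62  62  65  61  62  66  62  62  61  62  59  59  60  57  56  58  57  57  60  69  66  64 116 197
174: 196 196  58  66  66  69  70  68  69  69  68  69  68  69  69  68  70  70  68  69  66  68  66  69  68  70  66  70 107 103 106  89 190
176: 197 194
[... 3671 characters left out ...]
197 197 198 199
230: 199 196 196 196 193 191 176  52  53  71 191 193 192 191 192 195 197 193 193 194 194 197 177  44  51  57 194 197 196 199 198 197 197
232: 196 191 195 197 194 192 157  53  52  93 193 193 193 191 194 195 195 194 193 191 194 192 191  49  49  51 184 195 195 197 197 195 197
234: 194 192 193 193 194 192 150  52  51 113 192 192 195 193 194 194 194 193 195 191 194 192 191  45  52  51 167 194 195 194 194 196 195
236: 194 193 193 195 196 197 121  51  54 117 194 194 194 195 193 190 192 192 193 192 190 189 192  64  48  51 151 189 193 196 192 198 193
238: 197 195 195 195 194 195  72  51  55 141 193 193 195 193 193 192 195 193 192 194 193 194 192  85  52  51 128 193 193 193 191 194 195
```

Slot centre is at px (279.3,204.2), about (0.4298, 0.3771). The tips sit about +2.5 mm in x from the TCP, unchanged, so the original grasp TCP is correct. Adjust and insert.

Request:
{"fn": "move_arm", "kwargs": {
  "plan": [
    {"grip":3.2,"translation":[-0.15,0.11,-1],"twist":[0,0,0.3]},
    {"grip":3.2,"translation":[0,0,-1.5],"twist":[0,0,0]},
    {"grip":3.2,"translation":[0,0,-1.2],"twist":[0,0,0]},
    {"grip":3.2,"translation":[0,0,0],"twist":[0,0,0]},
    {"grip":3.2,"translation":[0,0,-0.4],"twist":[0,0,0]},
    {"grip":3.2,"translation":[0,0,-0.4],"twist":[0,0,0]},
    {"grip":3.2,"translation":[0,0,0],"twist":[0,0,0]}
  ]
}}

```text
time: 26.17
tool_pos: [0.4261, 0.3778, 0.1559]
orientation: [-0.0, 0.058, 0.998, -0.0]
wrist_force: [0.3, 0.1, -1.2]
finger_gap: 0.0416
grip_force: 7.0
```

Request:
{"fn": "move_arm", "kwargs": {
  "plan": [
    {"grip":3.2,"translation":[0,0,-0.4],"twist":[0,0,0]},
    {"grip":3.2,"translation":[0,0,-0.4],"twist":[0,0,0]},
    {"grip":3.2,"translation":[0,0,0],"twist":[0,0,0]}
  ]
}}

```text
time: 26.42
tool_pos: [0.4262, 0.3776, 0.1479]
orientation: [-0.0, 0.058, 0.998, -0.001]
wrist_force: [0.2, -0.5, -1.1]
finger_gap: 0.0418
grip_force: 7.0
```

Request:
{"fn": "move_arm", "kwargs": {
  "plan": [
    {"grip":3.2,"translation":[0,0,-0.4],"twist":[0,0,0]},
    {"grip":3.2,"translation":[0,0,-0.4],"twist":[0,0,0]},
    {"grip":3.2,"translation":[0,0,0],"twist":[0,0,0]}
  ]
}}

```text
time: 26.67
tool_pos: [0.4261, 0.3775, 0.1397]
orientation: [-0.0, 0.058, 0.998, -0.001]
wrist_force: [0.7, -0.7, -1.4]
finger_gap: 0.0417
grip_force: 7.0
```

Request:
{"fn": "move_arm", "kwargs": {
  "plan": [
    {"grip":3.2,"translation":[0,0,-0.5],"twist":[0,0,0]},
    {"grip":3.2,"translation":[0,0,-0.5],"twist":[0,0,0]},
    {"grip":3.2,"translation":[0,0,-0.5],"twist":[0,0,0]},
    {"grip":3.2,"translation":[0,0,0],"twist":[0,0,0]}
  ]
}}

```text
time: 27.0
tool_pos: [0.426, 0.3773, 0.1243]
orientation: [-0.0, 0.058, 0.998, -0.001]
wrist_force: [1.4, -0.7, -1.4]
finger_gap: 0.0418
grip_force: 7.0
```

Request:
{"fn": "move_arm", "kwargs": {
  "plan": [
    {"grip":3.2,"translation":[0,0,-0.5],"twist":[0,0,0]},
    {"grip":3.2,"translation":[0,0,-0.5],"twist":[0,0,0]},
    {"grip":3.2,"translation":[0,0,-0.5],"twist":[0,0,0]},
    {"grip":3.2,"translation":[0,0,0],"twist":[0,0,0]}
  ]
}}

```text
time: 27.33
tool_pos: [0.426, 0.3774, 0.1094]
orientation: [-0.0, 0.058, 0.998, -0.001]
wrist_force: [-0.2, 0.0, -1.6]
finger_gap: 0.0418
grip_force: 7.0
```

Request:
{"fn": "move_arm", "kwargs": {
  "plan": [
    {"grip":3.2,"translation":[0,0,-0.3],"twist":[0,0,0]},
    {"grip":3.2,"translation":[0,0,-0.2],"twist":[0,0,0]},
    {"grip":3.2,"translation":[0,0,0],"twist":[0,0,0]}
  ]
}}

```text
time: 27.58
tool_pos: [0.4262, 0.3778, 0.1052]
orientation: [-0.0, 0.058, 0.998, -0.0]
wrist_force: [0.2, -0.2, -1.4]
finger_gap: 0.042
grip_force: 7.0
```

Request:
{"fn": "move_arm", "kwargs": {
  "plan": [
    {"grip":3.2,"translation":[0,0,-0.15],"twist":[0,0,0]},
    {"grip":3.2,"translation":[0,0,0],"twist":[0,0,0]}
  ]
}}

```text
time: 27.75
tool_pos: [0.4263, 0.378, 0.104]
orientation: [0.0, 0.058, 0.998, -0.0]
wrist_force: [-0.7, -1.0, -1.3]
finger_gap: 0.0417
grip_force: 7.0
```

Request:
{"fn": "move_arm", "kwargs": {
  "plan": [
    {"grip":3.2,"translation":[0,0,-0.12],"twist":[0,0,0]},
    {"grip":3.2,"translation":[0,0,0],"twist":[0,0,0]}
  ]
}}

```text
time: 27.92
tool_pos: [0.4263, 0.3779, 0.1028]
orientation: [0.0, 0.058, 0.998, -0.0]
wrist_force: [-0.1, -0.6, -0.8]
finger_gap: 0.0416
grip_force: 7.0
```

Request:
{"fn": "move_arm", "kwargs": {
  "plan": [
    {"grip":3.2,"translation":[0,0,-0.1],"twist":[0,0,0]},
    {"grip":3.2,"translation":[0,0,0],"twist":[0,0,0]}
  ]
}}

```text
time: 28.08
tool_pos: [0.4263, 0.3779, 0.1017]
orientation: [0.0, 0.058, 0.998, -0.0]
wrist_force: [0.1, 0.1, -1.8]
finger_gap: 0.0418
grip_force: 7.0
```

Request:
{"fn": "move_arm", "kwargs": {
  "plan": [
    {"grip":3.2,"translation":[0,0,-0.1],"twist":[0,0,0]},
    {"grip":3.2,"translation":[0,0,0],"twist":[0,0,0]}
  ]
}}

```text
time: 28.25
tool_pos: [0.4264, 0.3779, 0.1007]
orientation: [0.0, 0.058, 0.998, -0.0]
wrist_force: [-0.5, 1.0, -1.4]
finger_gap: 0.0418
grip_force: 7.0
```

Request:
{"fn": "move_arm", "kwargs": {
  "plan": [
    {"grip":3.2,"translation":[0,0,-0.1],"twist":[0,0,0]},
    {"grip":3.2,"translation":[0,0,0],"twist":[0,0,0]}
  ]
}}

```text
time: 28.42
tool_pos: [0.4263, 0.3779, 0.0997]
orientation: [-0.0, 0.058, 0.998, -0.0]
wrist_force: [0.1, 0.2, -0.6]
finger_gap: 0.0416
grip_force: 7.0
```

Request:
{"fn": "move_arm", "kwargs": {
  "plan": [
    {"grip":3.2,"translation":[0,0,-0.1],"twist":[0,0,0]},
    {"grip":3.2,"translation":[0,0,0],"twist":[0,0,0]}
  ]
}}

```text
time: 28.58
tool_pos: [0.4263, 0.3779, 0.0987]
orientation: [0.0, 0.058, 0.998, -0.0]
wrist_force: [-0.1, -0.3, -0.8]
finger_gap: 0.042
grip_force: 7.0
```

Request:
{"fn": "move_arm", "kwargs": {
  "plan": [
    {"grip":3.2,"translation":[0,0,-0.1],"twist":[0,0,0]},
    {"grip":3.2,"translation":[0,0,0],"twist":[0,0,0]}
  ]
}}

```text
time: 28.75
tool_pos: [0.4263, 0.3779, 0.0977]
orientation: [0.0, 0.058, 0.998, -0.0]
wrist_force: [0.4, -0.3, -1.1]
finger_gap: 0.0419
grip_force: 7.0
```

Request:
{"fn": "move_arm", "kwargs": {
  "plan": [
    {"grip":3.2,"translation":[0,0,-0.1],"twist":[0,0,0]},
    {"grip":3.2,"translation":[0,0,0],"twist":[0,0,0]}
  ]
}}

```text
time: 28.92
tool_pos: [0.4263, 0.3779, 0.0967]
orientation: [0.0, 0.058, 0.998, -0.0]
wrist_force: [-0.1, -0.9, -0.7]
finger_gap: 0.0415
grip_force: 7.0
```

```bash
python3 go.py .4272 .3773 .0985 173.3
```

```text
t 28.92 pos [0.4263 0.3779 0.0967] d_cm [ 0.09 -0.06  0.18] rot_deg [ 0.04  0.01 -0.07] q [-0.03  0.74 -1.02  1.85  0.75  1.    0.08] F [-0.14 -0.87 -0.67] gap 0.0415 7.0
```

Request:
{"fn": "move_arm", "kwargs": {
  "plan": [
    {"grip":3.2,"translation":[0,0,-0.1],"twist":[0,0,0]},
    {"grip":3.2,"translation":[0,0,0],"twist":[0,0,0]}
  ]
}}

```text
time: 29.08
tool_pos: [0.4267, 0.3781, 0.0965]
orientation: [0.001, 0.058, 0.998, -0.0]
wrist_force: [-0.4, -1.5, 3.1]
finger_gap: 0.0418
grip_force: 7.0
```

Request:
{"fn": "move_arm", "kwargs": {
  "plan": [
    {"grip":3.2,"translation":[0,0,-0.1],"twist":[0,0,0]},
    {"grip":3.2,"translation":[0,0,0],"twist":[0,0,0]}
  ]
}}

```text
time: 29.25
tool_pos: [0.427, 0.3783, 0.0959]
orientation: [0.001, 0.058, 0.998, -0.0]
wrist_force: [0.3, -2.1, 7.3]
finger_gap: 0.0415
grip_force: 7.0
```

Request:
{"fn": "move_arm", "kwargs": {
  "plan": [
    {"grip":3.2,"translation":[0,0,-0.1],"twist":[0,0,0]},
    {"grip":3.2,"translation":[0,0,0],"twist":[0,0,0]}
  ]
}}

```text
time: 29.42
tool_pos: [0.4271, 0.3782, 0.095]
orientation: [0.001, 0.058, 0.998, -0.0]
wrist_force: [0.0, -1.0, 9.2]
finger_gap: 0.0419
grip_force: 7.0
```

Floor contact at 0.0965. Back off 2 mm, open slowly, then rise.

Request:
{"fn": "move_arm", "kwargs": {
  "plan": [
    {"grip":3.2,"translation":[0,0,0.15],"twist":[0,0,0]},
    {"grip":4.3,"translation":[0,0,0],"twist":[0,0,0]},
    {"grip":4.5,"translation":[0,0,0],"twist":[0,0,0]},
    {"grip":4.8,"translation":[0,0,0],"twist":[0,0,0]},
    {"grip":5.5,"translation":[0,0,0],"twist":[0,0,0]},
    {"grip":7,"translation":[0,0,0],"twist":[0,0,0]},
    {"grip":9,"translation":[0,0,0],"twist":[0,0,0]},
    {"grip":9,"translation":[0,0,0],"twist":[0,0,0]},
    {"grip":9,"translation":[0,0,0],"twist":[0,0,0]},
    {"grip":9,"translation":[0,0,0],"twist":[0,0,0]}
  ]
}}

```text
time: 30.25
tool_pos: [0.4263, 0.378, 0.0953]
orientation: [0.0, 0.058, 0.998, -0.0]
wrist_force: [0.2, -0.3, 0.1]
finger_gap: 0.0834
grip_force: 0.0
```

Request:
{"fn": "move_arm", "kwargs": {
  "plan": [
    {"grip":9,"translation":[0,0,1],"twist":[0,0,0]},
    {"grip":9,"translation":[0,0,2],"twist":[0,0,0]},
    {"grip":9,"translation":[0,0,2.5],"twist":[0,0,0]},
    {"grip":9,"translation":[0,0,2.5],"twist":[0,0,0]},
    {"grip":9,"translation":[0,0,2.5],"twist":[0,0,0]},
    {"grip":9,"translation":[0,0,1.5],"twist":[0,0,0]},
    {"grip":9,"translation":[0,0,0],"twist":[0,0,0]},
    {"grip":9,"translation":[0,0,0],"twist":[0,0,0]}
  ]
}}

```text
time: 30.92
tool_pos: [0.4268, 0.3781, 0.2162]
orientation: [0.001, 0.058, 0.998, 0.0]
wrist_force: [0.5, -0.5, -0.6]
finger_gap: 0.0902
grip_force: 0.0
```

```bash
python3 look.py w13 tongs tongs_grip tongs_stand; python3 go.py .4291 .3755 .2193 173; python3 - <<'E'
from h import *
for c in ["top","scene"]:
    im,d=grab_frame(c); cv2.imwrite(f"pics/{c}1.png",im[:,:,::-1])
    for n,z in dict(sleeve=.021,pin_foot=.012,timer=0,objective_can=0,spare_eyepiece=0,tongs=.006,tongs_grip=.118).items():
        for r in place_of(c,n)[:1]: print(c,n,round(r["score"],2),at_z(c,r["pixel"],z)[:2].round(4))
a=cv2.imread("pics/w4.png",0);b=cv2.imread("pics/w13.png",0)
# tongs region compared with the view before grasping (near-same pose)
best=cv2.minMaxLoc(cv2.matchTemplate(b,a[185:235,255:300],cv2.TM_CCOEFF_NORMED)); print("pads match",best[1],best[3],"was (255,185)")
E
```

```text
30.9667 [0.4264 0.3774 0.215 ] [ 2.000e-04  5.790e-02  9.983e-01 -6.000e-04] 65.70646984690485
tongs 0.83 [278.8 192.9] [0.4328 0.3787]
tongs_grip 0.72 [277.2 220.6] [0.429  0.3776]
tongs_stand 0.73 [275.3 186.4] [0.426  0.3753]
t 31.12 pos [0.4259 0.3772 0.214 ] d_cm [ 0.32 -0.17  0.53] rot_deg [ 0.12 -0.09 -0.37] q [ 0.06  0.61 -1.15  1.76  0.6   1.18  0.19] F [ 0.14 -0.35 -0.44] gap 0.09 0.0
top sleeve 0.38 [0.583  0.2397]
top pin_foot 0.66 [0.5838 0.2418]
top objective_can 0.84 [0.5593 0.4542]
top spare_eyepiece 0.75 [0.6845 0.1788]
top tongs 0.7 [0.5845 0.2428]
top tongs_grip 0.66 [0.5659 0.1426]
scene sleeve 0.53 [0.5859 0.2394]
scene pin_foot 0.89 [0.6075 0.2277]
scene timer 0.61 [0.5563 0.1301]
scene objective_can 0.9 [0.5512 0.4572]
scene spare_eyepiece 0.55 [0.687  0.1851]
scene tongs_grip 0.86 [0.437  0.3783]
pads match 0.972938060760498 (253, 187) was (255,185)
```

The tongs stand as they did before, the sleeve is on the pin, and the bystanders are unmoved. Handing in.

```bash
python3 -c "
from plant import *
print(sign_off())"
```

```text
the job is handed in; nothing more can be done
None
```

I pressed the sleeve home on its seat over the pin with about 7 N for over half a second, put the tongs back upright in their stand and handed the job in at about 31 s; the sign-off returned no verdict.

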